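Load-test a defibrillator battery pack

ROBOT

A 7-joint arm with a two-finger parallel gripper is mounted at the origin on the work surface. World frame = base frame: x ahead of the robot, y to its left, z up, the work surface at z = 0. Lengths are in m, angles in rad, forces in N, time in s.
With the tool pointing down it reaches from about 0.425 to 0.925 m from the base axis. Payload 6.8 kg.
Tool frame: the origin (TCP) lies between the finger pads; the fingertips stand 14 mm ahead of it and the grasp point (between the pads) lies 5 mm behind it; z points along the fingers, y is the direction in which the jaws open and shut (so a half turn about z gives the same grasp; the last joint's range is limited). The gripper opens to 85 mm and grips with 20 to 120 N. Pads are 22 mm wide; open, the fingers measure 114 mm over their backs; the gripper's body (76 mm by 85 mm) begins 54 mm behind the grasp point. The pads swing forward as they close: fully open they stand 13 mm farther back than shut.
Start: joints at [1.1, 0.477, 0.022, 1.555, -0.011, 1.109, -0.083], TCP at [0.24, -0.631, 0.245] pointing down, gripper open.
Joint ranges: [-2.96, 2.96], [-0.34, 2.1], [-1.41, 1.46], [0.24, 2.44], [-1.37, 4.51], [0.17, 1.92], [-2.96, 2.96]. Speed limits (rad/s): [2.39, 2.39, 3.14, 3.14, 3.14, 3.14, 3.14].

INTERFACE

Orientations are given as a unit quaternion [w, x, y, z].
In Python, from station import bot gives the robot as it stands.
- The arm moves only by the shell command python3 -m crank 'ROWS' [FORCE]. ROWS is JSON, a list of rows, each a list of 3 entries, a list of its own where there are three numbers: the shift along the tool's x, y, z in m, then the turn, a rotation vector about the tool's x, y, z in degrees, then the finger opening in m, from 0 to 0.0854. A call has 1 to 10 rows; each row shifts and turns the commanded pose from where the row before left it, along the tool's axes as they then stand; what a row does not reach is not made up. A row lasts 1/8 s, in which the tool goes at most 62.5 mm and 10.7 degrees, less where a joint would pass 70% of its speed; a pose out of reach is approached as far as the arm can. A call is refused whole if a number of a shift passes 0.0625 or a number of a turn 10.7, either way. A call with a gripper value outside its range is refused whole. The fingers move at their own pace and stop on an object; FORCE is the grip in N (left out, the last holds). Time passes only in rows, so rows that do not move let the fingers close. It gives the time, the measured TCP pose, the force and the opening at its end, in the units of the state.
- bot.get_obs(): the state, without advancing time (a new reading comes with each control period).
- bot.read_camera(name): name is "side" or "top"; returns (picture, depth): 400x640x3 uint8, red, green, blue; 400x640 float32, m along the optical axis (not along the pixel's ray), 0 where there is no reading.
- bot.calibration(name): a dict with "fx", "fy", "cx", "cy" (pixels), "D" ([k1, k2, p1, p2, k3] as OpenCV has them; the pictures are not rectified), "extrinsics" (4x4, takes a point from camera to world coordinates). Camera axes: x right, y down, z forward; pixel columns grow to the right and rows downward; lengths in m; the calibration is good to about 2 mm. A picture is of the moment at which its call begins. calibration takes no time and is no camera call.
- bot.hand_in(): hands the job in, once; it reports no verdict.
The state is a dict: "t": time; "q": joint angles; "joint_vel": joint speeds; "joint_torque": joint torques, N m; "eef_pos": TCP position; "tool_rot": TCP orientation; "contact_force": force on the tool from outside, world axes, zero at the start; "torque": the same for the moment, N m; "gripper_width": opening from 0.0 (shut) to 1.0 (fully open).
Only numpy, scipy, OpenCV 4.12 (cv2) and the standard library are available. Lean on these libraries where they do the work, as an engineer would, in place of code of your own. Each camera call takes 0.05 s, during which the arm holds its last target.

TASK

Seat the long battery pack gently in the sloping cradle of the test unit, contact end down against the lip, lying flat between the guides, and let go of it. Then, with the fingers against its bar, turn the spring-return dial clockwise from rest past its first two detents to the third (the long mark) and keep holding it there: the program finishes while the fingers still hold the dial at the third detent, with the pack still seated. Leave the short pack, bottle, carton and bowl where they are.

Things in the scene. Friction and masses are not known exactly. Their poses are not given: they have to be found in the camera images.
- pack: Long grey battery pack, 112 x 56 x 38 mm (x, y, z), about 0.4 kg, flat on the table. Origin: centre of its underside. +x points from the contact end to the plain end, z up. At the contact end a low tongue (10 mm long, 44 wide, 16 high, brass strips) sticks out, part of the 112 mm. Flat parallel sides 56 mm apart. At the start the contact end points roughly towards the robot.
- pack_foot (a point): Point on the long pack: middle of the lower edge of its contact end, 56 mm along -x from the pack's origin, on the underside.
- cradle: Sloping grey cradle, fixed on the test unit's right half (robot's view, -y). Origin: on the bed surface at the foot of the lip, mid width. +x up the slope (20 degrees, away from the robot), y across, z square to the bed. Bed 122 mm long, 78 wide; lip 14 mm high at x = 0. Guides 10 mm high, inner faces at y = +-32 mm, at x = 0 to 27 and 92 to 120 mm; the sides between are open.
- cradle_seat (a point): Point on the cradle's bed 56 mm up the slope from the lip: the pack's origin lies here when it is seated, underside on the bed, pack +x along the cradle's +x, contact end touching the lip. Axes as the cradle's. Friction (about 1) keeps the pack from sliding down by itself, so set it down at the lip.
- tester: The test unit, white housing with blue panel, 200 x 270 mm footprint, fixed on the table; cradle on its -y half, dial deck (top 56.5 mm above the table) on its +y half. Origin: under its middle at table height, x away from the robot, z up.
- dial_pivot (a point): Point on the dial's vertical turning axis, at the deck's top surface (56.5 mm above the table). Axes as the test unit's.
- bar: The dial's black bar handle, an upright blade 10 mm thick on the black dial disc (34 mm radius, 12 mm high), turning with it. Origin on the dial axis at the deck's surface; +x outward along the bar (pointing end, white line on top), z up. Blade from x = -14 to +66 mm, 12 to 46 mm above the deck. At rest it points to the robot, 40 degrees to the cradle's side; push its +y face (towards the cradle).
- dial (a joint): Dial angle in rad, 0 at rest, growing clockwise seen from above (bar moves away from the cradle). Detents at 0.436, 0.872 and 1.308 (third: long white mark on the deck; short marks: rest, first, second); end stop 1.66. A spring returns it to 0 when let go: 0.16 N m at rest to 0.34 at the third, detents add or take up to 0.12; about 9 N at most, 50 mm from the axis.
- short_pack: A spare short battery pack, same look, 72 x 56 x 38 mm, not to be used or moved. Origin: centre of its underside, axes as the long pack's. It may have changed places with the long pack.
- bottle: White bottle, 56 mm diameter, 150 mm tall, not to be disturbed. Origin: centre of its underside.
- carton: Cardboard carton 80 x 120 x 80 mm, not to be disturbed. Origin: centre of its underside.
- bowl: Steel bowl 110 mm across, 45 mm tall, not to be disturbed. Origin: centre of its underside.
Mind the look-alikes: they are no part of the job. What is shaped like the pack but red is not meant.

How it is judged:
By the outcome, as a careful person would: the job done as asked, in the order asked, and still so for the second after the job is handed in, while the arm keeps its last pose, push and grip.
It also fails if it takes over 54 s, if anything falls off the work surface, if the arm or the gripper's body presses on something with over 40 N, if the wrist force passes 120 N, or if a joint passes its speed limit or range.

## Working session

There is one attempt and no reset: what is moved stays moved. The work goes in short steps, Python scripts to look and compute and a shell command to move; the robot and the scene stay as the last step left them, time stands still between calls to the robot, and variables do not carry over. Pictures are saved under pics/ and viewed, and the job is handed in when it is done.

```bash
ls; mkdir -p pics; python3 - <<'E'
from station import bot
import cv2,numpy as np
print(bot.get_obs())
for n in("side","top"):
    p,d=bot.read_camera(n); c=bot.calibration(n); print(n,c)
    cv2.imwrite(f"pics/{n}0.png",p[:,:,::-1]); np.savez(f"{n}0.npz",p=p,d=d)
E
```

```text
pics
{'t': 0.0, 'q': array([ 1.09990755,  0.47777248,  0.02234386,  1.5564428 , -0.01153708,
        1.109308  , -0.08308344]), 'joint_vel': array([-1.18119909e-03,  8.96456683e-04,  2.12849536e-03, -1.59940590e-04,
       -3.35657596e-04,  6.98743563e-05, -2.52682300e-03]), 'joint_torque': array([-1.07191849e-03, -5.96456337e+01,  1.60824582e+00, -2.81195515e+01,
        1.26471158e-02,  9.28353227e-03, -5.32367289e-05]), 'eef_pos': array([ 0.23934084, -0.63053835,  0.24434794]), 'tool_rot': array([-8.76081037e-04,  9.83591072e-01,  1.80410062e-01, -2.12514248e-04]), 'contact_force': array([ 0.06164114, -0.00217143, -0.23941003]), 'torque': array([0.04936559, 0.01562649, 0.04250272]), 'gripper_width': 1.004239501801963}
side {'fx': 364.59432887013213, 'fy': 364.59432887013213, 'cx': 321.4301668425728, 'cy': 205.41621019894603, 'D': array([0.02531529, 0.        , 0.        , 0.        , 0.        ]), 'extrinsics': array([[ 0.94116312, -0.24851058,  0.22902943,  0.33850943],
       [-0.33782776, -0.67339834,  0.65757667, -0.64567956],
       [-0.00918672, -0.69625941, -0.71773145,  0.80159336],
       [ 0.        ,  0.        ,  0.        ,  1.        ]])}
top {'fx': 413.28655010016337, 'fy': 413.28655010016337, 'cx': 323.08882271917105, 'cy': 203.0734923665582, 'D': array([-0.07661209,  0.        ,  0.        ,  0.        ,  0.        ]), 'extrinsics': array([[ 0.00220071, -0.99649477,  0.08362617,  0.4536229 ],
       [-0.99999169, -0.00247995, -0.00323544,  0.03876843],
       [ 0.00343148, -0.08361836, -0.99649194,  1.36549584],
       [ 0.        ,  0.        ,  0.        ,  1.        ]])}
```

View pics/side0.png

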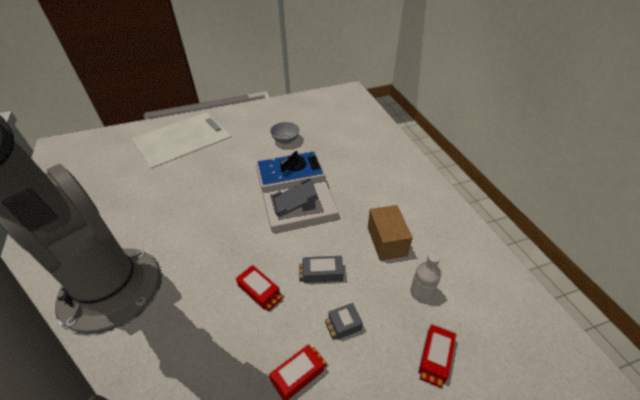

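View pics/top0.png

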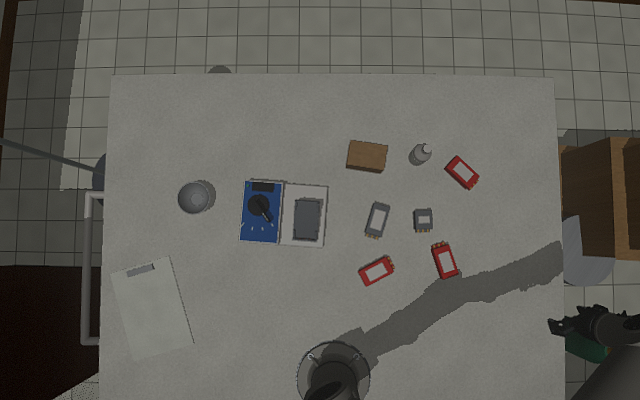

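The side view shows the long grey pack at (322,269), the short pack at (345,320), the carton at (390,232), the bottle at (426,278) and the tester at (298,190). In the top view the long pack is at (377,219), the short one at (423,220), the dial at (260,207) and the cradle at (307,218). I'll zoom in and measure.

```bash
cat > h.py <<'E'
import numpy as np,cv2
from station import bot
def cal(n):
    c=bot.calibration(n);K=np.array([[c['fx'],0,c['cx']],[0,c['fy'],c['cy']],[0,0,1.]]);return K,np.array(c['D']),np.array(c['extrinsics'])
def ray(n,uv):
    K,D,T=cal(n);u=cv2.undistortPoints(np.array(uv,float).reshape(-1,1,2),K,D).reshape(-1,2)
    return T[:3,3],np.c_[u,np.ones(len(u))]@T[:3,:3].T
def plane(n,uv,z):
    o,r=ray(n,uv);return o+r*((z-o[2])/r[:,2])[:,None]
def depthpts(n,d):
    v,u=np.mgrid[0:400,0:640];uv=np.c_[u.ravel(),v.ravel()]
    o,r=ray(n,uv);return (o+r*d.ravel()[:,None]).reshape(400,640,3)
def proj(n,P):
    K,D,T=cal(n);Ti=np.linalg.inv(T);return cv2.projectPoints(np.array(P,float).reshape(-1,3),cv2.Rodrigues(Ti[:3,:3])[0],Ti[:3,3],K,D)[0].reshape(-1,2)
def crop(p,x0,y0,x1,y1,s,fn):
    cv2.imwrite(fn,cv2.resize(np.ascontiguousarray(p[y0:y1,x0:x1,::-1]),None,fx=s,fy=s,interpolation=cv2.INTER_CUBIC))
E
python3 - <<'E'
from h import *
a=np.load('top0.npz');crop(a['p'],230,130,450,270,3.6,'pics/topc.png')
b=np.load('side0.npz');crop(b['p'],240,130,370,230,6,'pics/sidec.png')
crop(b['p'],280,240,380,350,5,'pics/sided.png')
P=depthpts('top',a['d']);Z=P[...,2]
for n in[(377,219),(423,220),(300,182),(307,200),(307,235),(265,190),(250,235),(450,300)]: print(n,P[n[1],n[0]].round(4))
m=((Z>0.028)&(Z<.048)).astype(np.uint8);m[:,:340]=0
k,l,s,c=cv2.connectedComponentsWithStats(m)
for i in range(1,k):
    if s[i,4]>60:
        q=P[l==i];print(s[i],c[i].round(1),q.mean(0).round(4),cv2.minAreaRect(q[:,:2].astype(np.float32)),a['p'][l==i].mean(0).round())
S=depthpts('side',b['d'])
for n in[(322,265),(346,318)]: print(n,S[n[1],n[0]].round(4))
E
```

```text
(377, 219) [ 0.514  -0.1392  0.038 ]
(423, 220) [ 0.5109 -0.2882  0.0387]
(300, 182) [ 0.6393  0.1117 -0.0061]
(307, 200) [0.5756 0.0867 0.0302]
(307, 235) [0.4622 0.0854 0.0499]
(265, 190) [0.6045 0.2195 0.0595]
(250, 235) [0.4615 0.2654 0.0579]
(450, 300) [ 0.2488 -0.3847 -0.0013]
[446 156  34  33 531] [462.4 171.8] [ 0.6692 -0.4224  0.0375] ((0.670788586139679, -0.42290401458740234), (0.10431639850139618, 0.059295907616615295), 45.3065185546875) [113.  70.  67.]
[366 203  24  35 520] [377.2 219.9] [ 0.5112 -0.1399  0.038 ] ((0.5111949443817139, -0.14020752906799316), (0.053303640335798264, 0.10218734294176102), 72.869873046875) [97. 97. 95.]
[414 210  19  19 322] [423.1 219.4] [ 0.5128 -0.289   0.0377] ((0.5135897994041443, -0.2896222174167633), (0.058712154626846313, 0.057232566177845), 2.3030850887298584) [83. 83. 83.]
[433 244  26  36 551] [445.3 261.3] [ 0.3781 -0.359   0.0377] ((0.37768957018852234, -0.3600741922855377), (0.10272310674190521, 0.057731907814741135), 16.735897064208984) [115.  73.  69.]
[358 257  36  30 576] [375.1 271.1] [ 0.3477 -0.1321  0.0382] ((0.3475572466850281, -0.13290366530418396), (0.057389505207538605, 0.10226970911026001), 27.693632125854492) [120.  77.  73.]
[340 359  17  19  62] [348.9 364.9] [ 0.0512 -0.0485  0.0349] ((0.049689941108226776, -0.05699824169278145), (0.07567977905273438, 0.03223195672035217), 43.58632278442383) [40. 40. 37.]
(322, 265) [ 0.5125 -0.1445  0.0399]
(346, 318) [ 0.5153 -0.2953  0.037 ]
```

View pics/topc.png

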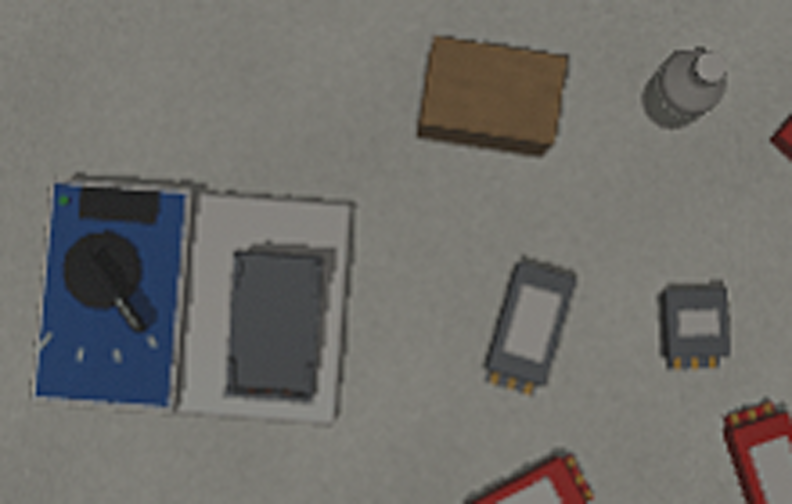

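View pics/sidec.png

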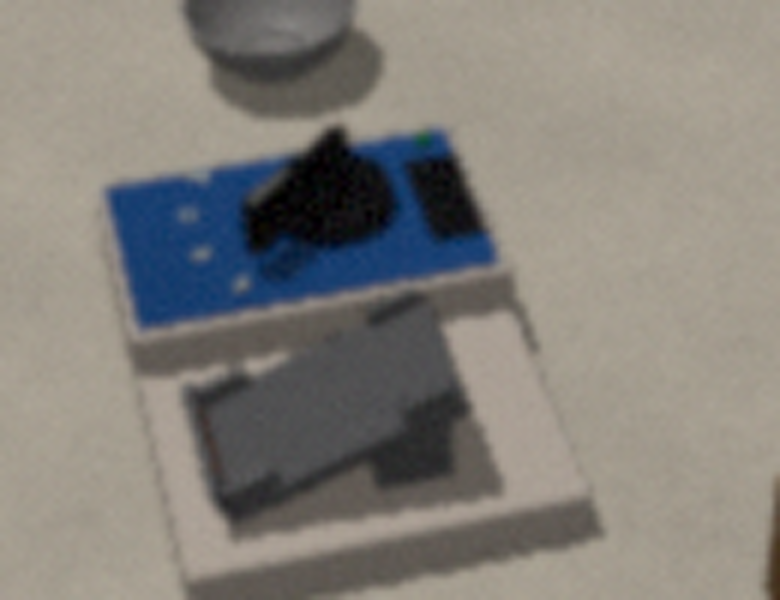

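View pics/sided.png

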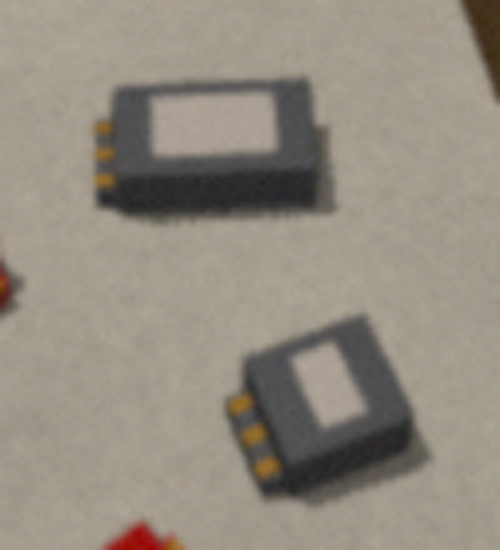

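The crops confirm the long pack at (377,219) with its brass end towards the robot, and the bed surface and lip towards the robot as well. The bar points down and right, and the three short marks plus the long mark are on the deck. Next I'll look at the tester geometry.

```bash
python3 - <<'E'
from h import *
a=np.load('top0.npz');b=np.load('side0.npz')
P=depthpts('top',a['d']);S=depthpts('side',b['d'])
np.set_printoptions(linewidth=200,suppress=True,precision=3)
print("top col 307"); 
for v in range(178,250,2): print(v,P[v,306],a['p'][v,306], P[v,286,2])
# bed in side: dark grey
hs=cv2.cvtColor(b['p'],cv2.COLOR_RGB2HSV); ht=cv2.cvtColor(a['p'],cv2.COLOR_RGB2HSV)
for n,h in(('top',ht),('side',hs)):
    m=((h[...,0]>100)&(h[...,0]<125)&(h[...,1]>120)).astype(np.uint8)
    Q=P if n=='top' else S
    k,l,s,c=cv2.connectedComponentsWithStats(m);i=1+s[1:,4].argmax();print(n,s[i],c[i]);q=Q[l==i]
    print(np.median(q,0)); 
    cn=max(cv2.findContours((l==i).astype(np.uint8),0,2)[0],key=cv2.contourArea)
    pl=plane(n,cn.reshape(-1,2),0.0565)
    print(cv2.minAreaRect(pl[:,:2].astype(np.float32)))
E
```

```text
top col 307
178 [0.652 0.091 0.002] [120 119 113] -0.002032460508507361
180 [ 0.646  0.092 -0.002] [121 120 114] 0.00012984280096328682
182 [ 0.64   0.092 -0.008] [124 123 117] -0.003500006936640876
184 [0.631 0.091 0.003] [103 103  97] 0.03142458918213009
186 [0.621 0.09  0.032] [135 132 128] 0.03086034173410579
188 [0.615 0.09  0.029] [131 129 125] 0.02758531468453529
190 [0.608 0.09  0.032] [131 128 125] 0.0335015771486018
192 [0.602 0.09  0.031] [133 131 126] 0.029994611635282498
194 [0.595 0.09  0.029] [132 131 126] 0.030526147779728063
196 [0.588 0.09  0.034] [138 136 131] 0.029884828161051535
198 [0.582 0.09  0.034] [79 79 76] 0.030195702661183432
200 [0.575 0.09  0.033] [58 57 56] 0.030090222409740353
202 [0.564 0.087 0.093] [73 75 76] 0.03306492633964697
204 [0.558 0.088 0.084] [73 73 75] 0.026884369947260733
206 [0.552 0.088 0.085] [72 74 75] 0.029963796741770965
208 [0.546 0.088 0.081] [70 72 75] 0.033172119761184504
210 [0.54  0.088 0.08 ] [70 73 75] 0.028894639717298887
212 [0.534 0.088 0.074] [71 73 73] 0.035026821031751254
214 [0.527 0.088 0.076] [72 74 76] 0.034050216
[... 618 characters left out ...]
023
238 [0.453 0.089 0.044] [45 47 47] 0.028203968566602677
240 [0.446 0.088 0.062] [82 84 84] 0.030525635055643763
242 [0.44  0.089 0.03 ] [141 140 136] 0.03044540224309622
244 [0.433 0.089 0.034] [136 137 133] 0.032695972172406496
246 [0.427 0.089 0.031] [118 116 111] 0.0033047506870182985
248 [0.42  0.09  0.003] [127 127 120] 0.0006290462818596687
top [ 240  181   41   62 1438] [260.229 216.175]
[0.509 0.234 0.057]
((0.5365142226219177, 0.23427152633666992), (0.11553109437227249, 0.18701934814453125), 85.78900909423828)
side [259 152  63  32 937] [285.994 169.527]
[0.512 0.213 0.057]
((0.5384006500244141, 0.23189418017864227), (0.11213607341051102, 0.18443851172924042), 85.91676330566406)
```

```bash
python3 - <<'E'
from h import *
np.set_printoptions(suppress=True,precision=4)
psi=np.radians(-4.15);t=np.tan(np.radians(20));ex=np.array([np.cos(psi),np.sin(psi),0]);ey=np.array([-np.sin(psi),np.cos(psi),0])
B=ex*np.cos(np.radians(20))+np.array([0,0,np.sin(np.radians(20))]);N=np.cross(B,ey)
for n in('top','side'):
    a=np.load(n+'0.npz');p=a['p'].astype(int);P=depthpts(n,a['d']);Z=P[...,2]
    # tray plane at .030 white outline of housing
    # bed pixels
    v=p.max(-1);g=(v<95)&(p[...,2]>=p[...,0]-6)&(p.max(-1)-p.min(-1)<25)&(v>40)
    box=np.zeros_like(g)
    if n=='top': box[198:246,288:328]=1
    else: box[174:222,262:325]=1
    m=(g&(box>0)&(Z>.04)).astype(np.uint8)
    k,l,s,c=cv2.connectedComponentsWithStats(m);i=1+s[1:,4].argmax();print(n,s[i],c[i])
    er=cv2.erode((l==i).astype(np.uint8),np.ones((7,7)));q=P[er>0]
    A=np.c_[q[:,:2],np.ones(len(q))];co,*_=np.linalg.lstsq(A,q[:,2],rcond=None)
    print('free plane slope',np.degrees(np.arctan(np.hypot(*co[:2]))),'yaw',np.degrees(np.arctan2(co[1],co[0])))
    z0=np.median(q[:,2]-t*(q@ex)); print('z0',z0,len(q),(q[:,2]-t*(q@ex)-z0).std())
    cn=max(cv2.findContours((l==i).astype(np.uint8),0,2)[0],key=cv2.contourArea).reshape(-1,2)
    o,r=ray(n,cn); # plane: z - t*ex.p = z0
    w=np.array([0,0,1])-t*ex; X=o+r*((z0-o@w)/(r@w))[:,None]
    uv=np.c_[X@B,X@ey].astype(np.float32);print('rect',cv2.minAreaRect(uv),uv.min(0),uv.max(0))
    crop(np.where((l==i)[...,None],[255,0,255],p).astype(np.uint8),*((230,170,340,255) if n=='top' else(240,130,350,230)),6,f'pics/bed{n}.png')
    # white tray outline
    wm=((v>110)&(Z>.022)&(Z<.038)).astype(np.uint8)
    k,l,s,c=cv2.connectedComponentsWithStats(wm);i=1+s[1:,4].argmax();cn=max(cv2.findContours((l==i).astype(np.uint8),0,2)[0],key=cv2.contourArea).reshape(-1,2)
    X=plane(n,cn,.0305);print('tray',s[i],cv2.minAreaRect(X[:,:2].astype(np.float32)),(X@ex).min(),(X@ex).max(),(X@ey).min(),(X@ey).max(),np.median(Z[l==i]))
E
```

```text
top [293 200  27  42 992] [305.9788 219.9728]
free plane slope 50.76136264790462 yaw -98.49629476271029
z0 -0.11383993996690381 580 0.09441587082881418
rect ((0.49247223138809204, 0.12473619729280472), (0.07796785980463028, 0.13322651386260986), 89.95096588134766) [0.4258 0.0858] [0.5591 0.1637]
tray [ 280  184   47   64 1380] ((0.524654746055603, 0.09871191531419754), (0.1368730068206787, 0.19850990176200867), 85.72071838378906) 0.41698559125742674 0.6155130575505249 0.06810687642271404 0.2050399021589271 0.02994820000699172
side [ 271  178   47   39 1017] [295.1986 197.9902]
free plane slope 43.51421184429333 yaw -77.42127434531332
z0 -0.11477846996710805 497 0.04924245893752969
rect ((0.4935847520828247, 0.11529496312141418), (0.11852215230464935, 0.12936820089817047), 88.90959167480469) [0.4298 0.0551] [0.559  0.1738]
tray [ 262  181   77   47 1022] ((0.5273641347885132, 0.09868010878562927), (0.15190549194812775, 0.19893577694892883), 85.6457748413086) 0.41927804740796343 0.6183109934536793 0.06028463562022733 0.21289117020726375 0.029963651627294585
```

View pics/bedtop.png

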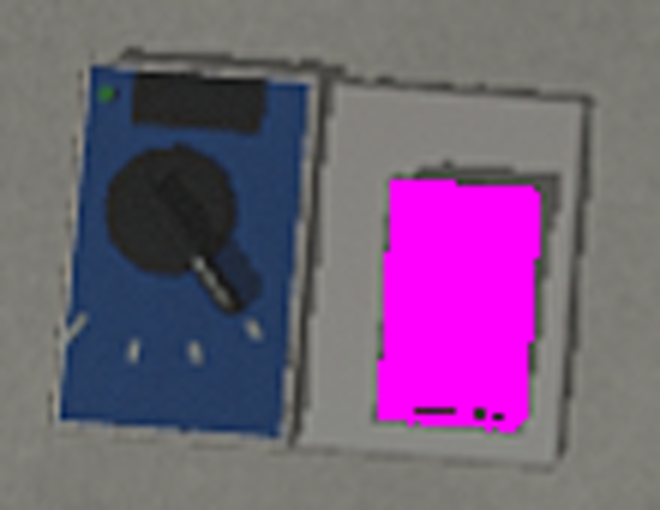

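View pics/bedside.png

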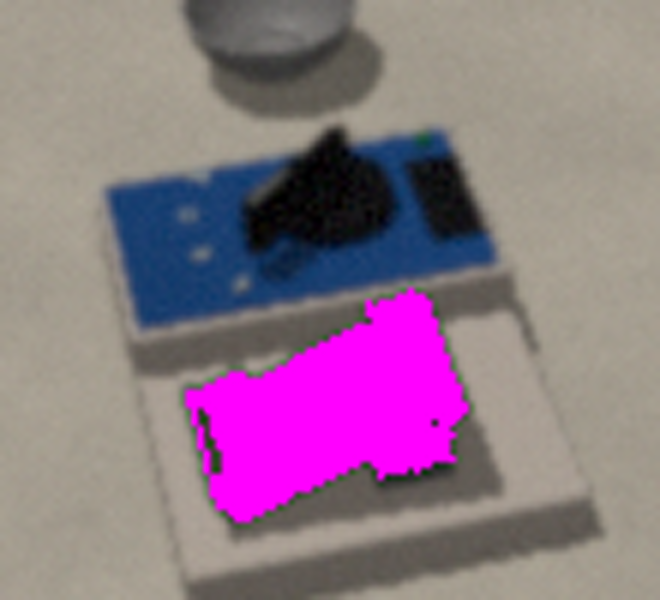

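```bash
python3 - <<'E'
from h import *
np.set_printoptions(suppress=True,precision=4,linewidth=180)
psi=np.radians(-4.2);th=np.radians(20);t=np.tan(th);ex=np.array([np.cos(psi),np.sin(psi),0]);ey=np.array([-np.sin(psi),np.cos(psi),0])
for n in('top','side'):
    a=np.load(n+'0.npz');P=depthpts(n,a['d'])
    box=(slice(206,234),slice(297,316)) if n=='top' else (slice(190,205),slice(283,308))
    q=P[box].reshape(-1,3);q=q[(q[:,2]>.03)&(q[:,2]<.11)]
    if n=='side': q=q[abs(q@ey-.125)<.02]
    A=np.c_[q[:,:2],np.ones(len(q))];co,*_=np.linalg.lstsq(A,q[:,2],rcond=None)
    print(n,'slope',np.degrees(np.arctan(np.hypot(*co[:2]))),'yaw',np.degrees(np.arctan2(co[1],co[0])),'z0',np.median(q[:,2]-t*(q@ex)),np.mean(q[:,2]-t*(q@ex)),len(q))
z0=-.1143
def prof(n,z0=z0):
    a=np.load(n+'0.npz');g=a['p'].astype(np.float32).mean(-1)
    s=np.arange(.43,.575,.001);y=np.arange(.06,.19,.001) # s horizontal coordinate along ex
    SS,YY=np.meshgrid(s,y,indexing='ij')
    W=SS[...,None]*ex+YY[...,None]*ey;W[...,2]=z0+t*SS
    uv=proj(n,W).astype(np.float32).reshape(len(s),len(y),2)
    return s,y,cv2.remap(g,uv[...,0],uv[...,1],cv2.INTER_LINEAR)
for n in('top','side'):
    s,y,R=prof(n)
    cv2.imwrite(f'pics/rect{n}.png',cv2.resize(np.clip(R[::-1,::-1]*1.5,0,255).astype(np.uint8),None,fx=4,fy=4))
    pr=R[:,(y>.105)&(y<.145)].mean(1);print(n,'along s');print(np.c_[s,pr][(s<.47)|(s>.55)].T.round(3))
    pr=R[(s>.49)&(s<.525)].mean(0);print('across');print(np.c_[y,pr].T.round(3))
E
```

```text
top slope 20.47740602364537 yaw -4.568768663656124 z0 -0.11381511738705169 -0.11382117651987785 529
side slope 20.168359297900324 yaw -2.063708855536009 z0 -0.11486356443768991 -0.114742807610259 240
top along s
[[  0.43    0.431   0.432   0.433   0.434   0.435   0.436   0.437   0.438   0.439   0.44    0.441   0.442   0.443   0.444   0.445   0.446   0.447   0.448   0.449   0.45    0.451
    0.452   0.453   0.454   0.455   0.456   0.457   0.458   0.459   0.46    0.461   0.462   0.463   0.464   0.465   0.466   0.467   0.468   0.469   0.551   0.552   0.553   0.554
    0.555   0.556   0.557   0.558   0.559   0.56    0.561   0.562   0.563   0.564   0.565   0.566   0.567   0.568   0.569   0.57    0.571   0.572   0.573   0.574]
 [136.081 136.74  135.611 131.653 124.67  115.697 105.523  94.011  82.317  71.691  63.503  57.397  52.319  48.007  46.113  48.218  53.51   59.718  64.713  68.449  70.811  71.852
   71.817  71.26   70.833  70.679  70.757  70.885  70.998  71.02   71.048  70.994  70.964  70.872  70.873  70.872  70.882  70.861  70.905  71.02   73.305  73.478  73.65   73.839
   74.312  74
[... 4729 characters left out ...]
93
   80.558  80.465  80.354  80.245  80.065  79.879  79.799  79.866  80.032  80.262  80.427  80.562  80.723  80.869  80.956  80.932  80.834  80.839  80.99   81.144  81.315  81.411
   81.46   81.53   81.561  81.539  81.492  81.434  81.312  81.133  80.861  80.621  80.519  80.538  80.569  80.507  80.305  80.035  79.83   79.734  79.759  79.874  80.047  80.247
   80.357  80.337  80.191  80.006  79.895  79.92   80.12   80.459  80.881  81.409  82.029  82.705  83.46   84.279  85.231  86.247  87.228  88.086  88.608  88.933  89.02   88.971
   88.896  88.924  89.035  89.162  89.31   89.503  89.724  90.059  90.6    91.5    92.758  94.317  96.137  98.178 100.215 102.328 104.51  106.708 108.582 109.956]]
```

View pics/recttop.png

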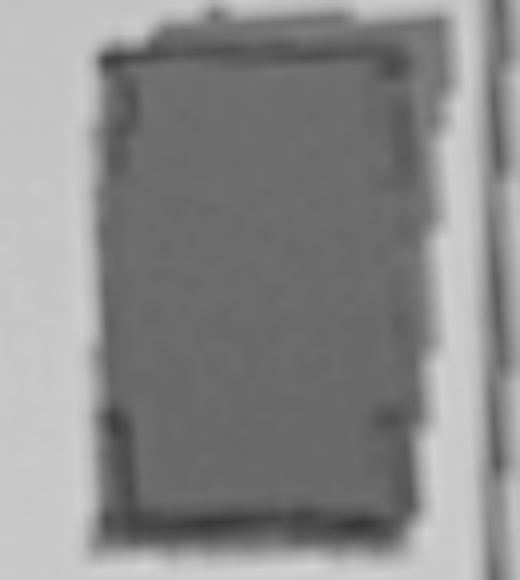

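View pics/rectside.png

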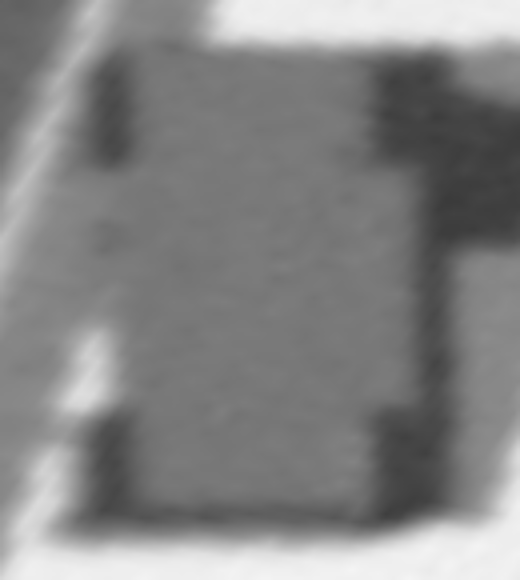

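The rectified bed shows the lip foot at about s=0.447 (top 0.446, side 0.448) and the mid-width at y'≈0.124. The four guides sit where expected: 64 mm apart, ending 27 and starting 92 mm from the lip. Next are the pack in the side view, the dial, and the start target.

```bash
python3 - <<'E'
from h import *
np.set_printoptions(suppress=True,precision=4,linewidth=180)
psi=np.radians(-4.2);ex=np.array([np.cos(psi),np.sin(psi),0]);ey=np.array([-np.sin(psi),np.cos(psi),0])
for n in('top','side'):
    a=np.load(n+'0.npz');P=depthpts(n,a['d']);Z=P[...,2]
    m=((Z>0.03)&(Z<.048)).astype(np.uint8)
    # gray, around pack
    X=P[...,0];Y=P[...,1];m&=((abs(X-.511)<.09)&(abs(Y+.14)<.08)).astype(np.uint8)
    k,l,s,c=cv2.connectedComponentsWithStats(m);i=1+s[1:,4].argmax()
    cn=max(cv2.findContours((l==i).astype(np.uint8),0,2)[0],key=cv2.contourArea).reshape(-1,2)
    W=plane(n,cn,.038);print(n,'pack top',cv2.minAreaRect(W[:,:2].astype(np.float32)),s[i,4])
    # label: bright
    p=a['p'].astype(int).mean(-1);lm=((p>(105 if n=='top' else 120))&(cv2.erode((l==i).astype(np.uint8),np.ones((3,3)))>0)).astype(np.uint8)
    k2,l2,s2,c2=cv2.connectedComponentsWithStats(lm);j=1+s2[1:,4].argmax()
    W=plane(n,np.argwhere(l2==j)[:,::-1],.038);r=cv2.minAreaRect(W[:,:2].astype(np.float32));print('label',W.mean(0),r)
    # bar: dark above .085
    v=a['p'].max(-1)
    m=((v<110)&(Z>.085)&(Z<.115)&(Y>.17)&(Y<.33)).astype(np.uint8)
    q=P[m>0];print('bar',len(q),q.mean(0));
    r=cv2.minAreaRect(plane(n,np.argwhere(m>0)[:,::-1],.1025)[:,:2].astype(np.float32));print(r)
    # disc: dark, height .0685
    m=((v<60)&(Z>.06)&(Z<.08)&(Y>.17)&(Y<.33)&(X<.6)).astype(np.uint8)
    k,l,s,c=cv2.connectedComponentsWithStats(m);i=1+s[1:,4].argmax()
    W=plane(n,np.argwhere(l==i)[:,::-1],.0685);print('disc',s[i],c[i],W.mean(0),cv2.minEnclosingCircle(W[:,:2].astype(np.float32)))
E
```

```text
top pack top ((0.511254608631134, -0.13981546461582184), (0.05319216847419739, 0.10214170068502426), 73.04864501953125) 520
label [ 0.5126 -0.1405  0.038 ] ((0.5127517580986023, -0.14072248339653015), (0.03572811931371689, 0.062445756047964096), 72.91410064697266)
bar 95 [0.5347 0.2245 0.1013]
((0.5344179272651672, 0.22406016290187836), (0.08083690702915192, 0.011037452146410942), 36.15521240234375)
disc [248 195  21  21 288] [257.8819 204.3125] [0.5581 0.2401 0.0685] ((0.555637001991272, 0.23980267345905304), 0.034383777529001236)
side pack top ((0.5140385031700134, -0.146041139960289), (0.06038714945316315, 0.09944089502096176), 72.28994750976562) 787
label [ 0.5137 -0.1418  0.038 ] ((0.5139684677124023, -0.14014829695224762), (0.03644721210002899, 0.06112167239189148), 69.91191101074219)
bar 132 [0.554  0.2193 0.0975]
((1.1617841720581055, 0.25628557801246643), (1.3283400535583496, 0.06637085229158401), 4.13206672668457)
disc [281 155  25  17 178] [296.2865 164.2584] [0.5593 0.2234 0.0685] ((0.5445554256439209, 0.2351607382297516), 0.04578966647386551)
```

The pivot is at (0.555,0.240) from both the bar and the disc in the top view; the bar's 81 mm length and 40° angle to the tester axis match the spec. The long pack's yaw is -17°. Moving above the pack now.

```bash
cat >> h.py <<'E'
from scipy.spatial.transform import Rotation as Ro
def pose():
    o=bot.get_obs();q=o['tool_rot'];return o,np.array(o['eef_pos']),Ro.from_quat([q[1],q[2],q[3],q[0]])
def Rt(yaw,tilt): # tool x at yaw deg pitched up by tilt, z down-ish
    return Ro.from_euler('z',yaw,degrees=True)*Ro.from_euler('y',-tilt,degrees=True)*Ro.from_euler('x',180,degrees=True)
def go(tp,tR):
    o,p,R=pose();tp=np.array(tp,float)
    print('t',round(o['t'],2),'p',p.round(4),'ang err to tgt',np.degrees((R.inv()*tR).as_rotvec()).round(2),'shift(tool) mm',(R.inv().apply(tp-p)*1000).round(1),'F',np.array(o['contact_force']).round(2),'w',round(o['gripper_width'],3))
E
python3 -m crank '[[[0.0428,-0.0362,0],[0,0,0],0.0854],[[0.0428,-0.0362,0],[0,0,0],0.0854],[[0.0428,-0.0362,0],[0,0,0],0.0854],[[0.0428,-0.0362,0],[0,0,0],0.0854],[[0.0428,-0.0362,0],[0,0,0],0.0854],[[0.0428,-0.0362,0],[0,0,0],0.0854],[[0.0428,-0.0362,0],[0,0,0],0.0854],[[0.0428,-0.0362,0],[0,0,0],0.0854],[[0.0428,-0.0362,0],[0,0,0],0.0854],[[0.0428,-0.0362,0],[0,0,0],0.0854]]'
python3 -m crank '[[[0,0,0.02],[0,0,9.5],0.0854],[[0,0,0.02],[0,0,9.5],0.0854],[[0,0,0.02],[0,0,9.5],0.0854],[[0,0,0.02],[0,0,9.5],0.0854],[[0,0,0],[0,0,0],0.0854]]'
python3 -c "
from h import *
go([.511,-.1402,.09],Rt(-17.1,0))"
```

```text
t: 1.35
eef_pos: [0.5117, -0.1392, 0.2452]
tool_rot: [0.0, 0.984, 0.18, -0.0]
contact_force: [1.0, 0.6, -0.4]
gripper_width: 1.002
t: 1.98
eef_pos: [0.5099, -0.1404, 0.1638]
tool_rot: [0.0, 0.989, -0.149, -0.002]
contact_force: [0.0, 0.3, 0.4]
gripper_width: 1.001
t 1.98 p [ 0.5099 -0.1404  0.1638] ang err to tgt [ 0.04  0.21 -0.01] shift(tool) mm [ 1.2 -0.6 73.8] F [0.02 0.26 0.42] w 1.001
```

```bash
python3 -m crank '[[[0.001,0,0.035],[0,0,0],0.0854],[[0,0,0.03],[0,0,0],0.0854],[[0,0,0],[0,0,0],0.0854]]'
python3 - <<'E'
from h import *
go([.511,-.1402,.02],Rt(-17.1,0))
for n,b in(('top',(330,160,430,260)),('side',(270,200,380,310))):
    p,d=bot.read_camera(n);crop(p,*b,5,f'pics/{n}1.png');np.savez(n+'1.npz',p=p,d=d)
E
```

```text
t: 2.35
eef_pos: [0.511, -0.1408, 0.0993]
tool_rot: [-0.0, 0.989, -0.148, -0.002]
contact_force: [-0.2, -0.2, 0.4]
gripper_width: 1.0
t 2.35 p [ 0.511  -0.1408  0.0993] ang err to tgt [0.02 0.2  0.06] shift(tool) mm [ 0.1 -0.6 79.3] F [-0.17 -0.18  0.38] w 1.0
```

View pics/top1.png

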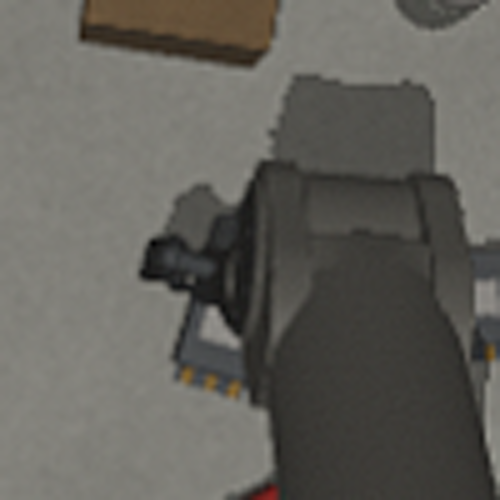

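View pics/side1.png

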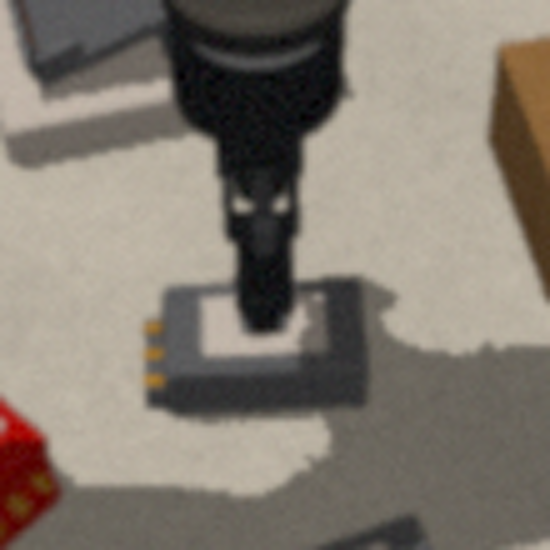

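In the side view the near finger sits at about pixel (322,266), mid-length over the pack. The top view is mostly blocked by the arm. Descending now, slowing near the end.

```bash
python3 -m crank '[[[0,-0.0006,0.03],[0,0,0],0.0854],[[0,0,0.03],[0,0,0],0.0854],[[0,0,0.012],[0,0,0],0.0854],[[0,0,0.007],[0,0,0],0.0854],[[0,0,0],[0,0,0],0.0854]]' 40
python3 -m crank '[[[0,0,0],[0,0,0],0.045],[[0,0,0],[0,0,0],0.045],[[0,0,0],[0,0,0],0.045],[[0,0,0],[0,0,0],0.045],[[0,0,0],[0,0,0],0.045],[[0,0,0],[0,0,0],0.045]]' 40
python3 -c "
from h import *
go([.511,-.1402,.02],Rt(-17.1,0))"
```

```text
t: 3.08
eef_pos: [0.5129, -0.1406, 0.0219]
tool_rot: [0.0, 0.989, -0.15, 0.0]
contact_force: [-0.5, -0.3, -0.1]
gripper_width: 1.0
t: 3.82
eef_pos: [0.5129, -0.1409, 0.0223]
tool_rot: [0.0, 0.989, -0.15, 0.001]
contact_force: [-1.9, -0.7, 5.7]
gripper_width: 0.646
t 3.83 p [ 0.5129 -0.1409  0.0223] ang err to tgt [ 0.01 -0.08 -0.12] shift(tool) mm [-2.  -0.1  2.2] F [-1.9  -0.72  5.74] w 0.646
```

Gripped: the opening reads 55 mm, matching the 56 mm pack. Lifting.

```bash
python3 -m crank '[[[0,0,-0.01],[0,0,0],0.04],[[0,0,-0.03],[0,0,0],0.04],[[0,0,-0.05],[0,0,0],0.04],[[0,0,-0.05],[0,0,0],0.04],[[0,0,-0.03],[0,0,0],0.04],[[0,0,0],[0,0,0],0.04],[[0,0,0],[0,0,0],0.04]]' 40
python3 - <<'E'
from h import *
# seat geometry
psi=np.radians(-4.2);ex=np.array([np.cos(psi),np.sin(psi),0]);ey=np.array([-np.sin(psi),np.cos(psi),0])
s0=.4473;L=s0*ex+.1242*ey;L[2]=-.1143+np.tan(np.radians(20))*s0
print('lip',L)
go([.5129,-.1409,.18],Rt(-17.1,0))
for n,b in(('side',(250,150,380,280)),):
    p,d=bot.read_camera(n);crop(p,*b,5,f'pics/{n}2.png');np.savez(n+'2.npz',p=p,d=d)
E
```

```text
t: 4.7
eef_pos: [0.5111, -0.1402, 0.19]
tool_rot: [-0.0, 0.989, -0.15, -0.001]
contact_force: [-0.4, -0.2, -4.5]
gripper_width: 0.647
lip [0.45519495 0.09110701 0.04850389]
t 4.7 p [ 0.5111 -0.1402  0.19  ] ang err to tgt [ 0.02  0.14 -0.11] shift(tool) mm [ 1.9  0.1 10. ] F [-0.38 -0.24 -4.54] w 0.647
```

View pics/side2.png

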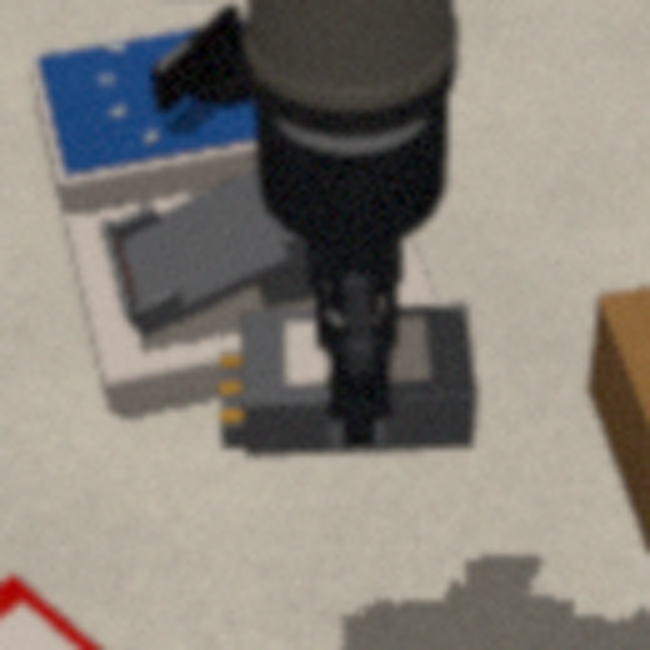

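The pack is held level, with the finger at crop (358,400) centred on its body (crop 245–472). So the TCP is about 5 mm up from the pack origin and 22 mm above the underside. Computing the approach over the cradle.

```bash
cat >> h.py <<'E'
LIP=np.array([.4552,.0911,.0485])
def seat(gap,h,dy=0,yaw=-4.2,off=.061,und=.0223):
    R=Rt(yaw,20);M=R.as_matrix();return LIP+M[:,0]*(off+gap)-M[:,1]*dy-M[:,2]*(und+h),R
E
python3 -c "
from h import *
P,R=seat(.006,.05);print(P);go(P,R);o,p,Q=pose();print((Q.inv()*R).as_euler('ZYX',degrees=True))
P,R=seat(0,.0);print(P)"
```

```text
[0.49332868 0.0883     0.13935513]
t 4.75 p [ 0.5109 -0.1402  0.1896] ang err to tgt [  2.27  20.11 -12.88] shift(tool) mm [ -84.2 -213.1   50.4] F [-0.22  0.3  -5.  ] w 0.648
[-13.01538193  20.19614228  -0.0211194 ]
[0.50476075 0.08746049 0.09031837]
```

```bash
python3 -m crank '[[[-0.008,-0.02,0],[0,0,0],0.04],[[-0.0168,-0.0426,0],[0,0,0],0.04],[[-0.0168,-0.0426,0],[0,0,0],0.04],[[-0.0168,-0.0426,0],[0,0,0],0.04],[[-0.0168,-0.0426,0],[0,0,0],0.04],[[-0.0088,-0.0226,0],[0,0,0],0.04],[[0,0,0],[0,0,-6.5],0.04],[[0,0,0],[0,0,-6.5],0.04],[[0,0,0],[0,10,0],0.04],[[0,0,0],[0,10.2,0],0.04]]' 40
python3 -m crank '[[[0,0,0],[0,0,0],0.04],[[0,0,0],[0,0,0],0.04]]' 40
python3 -c "
from h import *
P,R=seat(.006,.03);go(P,R)"
```

```text
t: 6.0
eef_pos: [0.4945, 0.0876, 0.1898]
tool_rot: [0.006, 0.984, -0.036, 0.176]
contact_force: [0.8, -1.4, -4.2]
gripper_width: 0.648
t: 6.25
eef_pos: [0.4951, 0.0879, 0.1907]
tool_rot: [0.007, 0.984, -0.036, 0.174]
contact_force: [1.0, 0.5, -3.9]
gripper_width: 0.652
t 6.25 p [0.4951 0.0879 0.1907] ang err to tgt [ 0.03 -0.05  0.01] shift(tool) mm [-19.3  -0.3  67.6] F [ 1.02  0.45 -3.9 ] w 0.652
```

```bash
python3 -m crank '[[[-0.008,0,0.03],[0,0,0],0.04],[[-0.009,0,0.03],[0,0,0],0.04],[[0,0,0.008],[0,0,0],0.04],[[0,0,0],[0,0,0],0.04]]' 40
python3 - <<'E'
from h import *
P,R=seat(.006,.01);go(P,R)
for n,b in(('side',(230,110,360,220)),('top',(260,170,350,260))):
    p,d=bot.read_camera(n);crop(p,*b,6,f'pics/{n}3.png');np.savez(n+'3.npz',p=p,d=d)
E
```

```text
t: 6.75
eef_pos: [0.5037, 0.0873, 0.1216]
tool_rot: [0.007, 0.984, -0.036, 0.175]
contact_force: [-0.1, -0.7, -4.2]
gripper_width: 0.649
t 6.75 p [0.5037 0.0873 0.1216] ang err to tgt [ 0.03 -0.17 -0.04] shift(tool) mm [-3.8 -0.2 19.7] F [-0.11 -0.71 -4.22] w 0.649
```

View pics/side3.png

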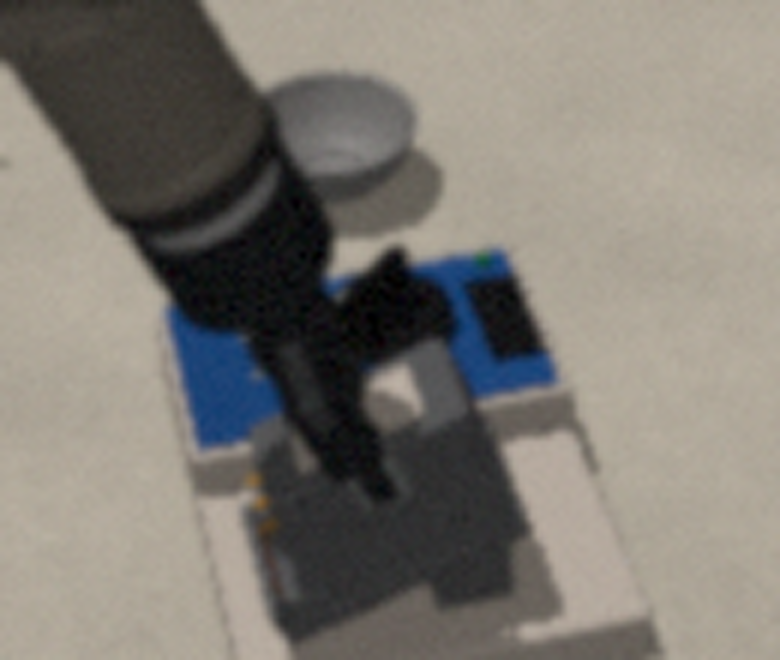

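View pics/top3.png

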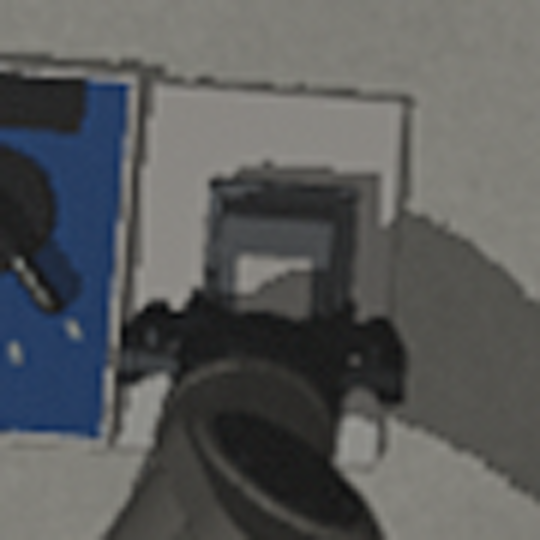

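The top view shows the pack (crop cols 217–337) centred between the guides (outer 207–357), allowing for parallax. Descending to a few mm above the bed.

```bash
python3 -m crank '[[[-0.003,0,0.012],[0,0,0],0.04],[[-0.001,0,0.009],[0,0,0],0.04],[[0,0,0.004],[0,0,0],0.04],[[0,0,0],[0,0,0],0.04],[[0,0,0],[0,0,0],0.04]]' 40
python3 -c "
from h import *
P,R=seat(0,0);go(P,R)"
```

```text
t: 7.48
eef_pos: [0.5077, 0.087, 0.0971]
tool_rot: [0.006, 0.984, -0.036, 0.175]
contact_force: [1.4, -0.4, -3.9]
gripper_width: 0.647
t 7.47 p [0.5077 0.087  0.0971] ang err to tgt [-0.   -0.23 -0.02] shift(tool) mm [-5.2 -0.2  5.3] F [ 1.43 -0.43 -3.9 ] w 0.647
```

```bash
python3 -m crank '[[[-0.001,0,0.002],[0,0,0],0.04],[[-0.001,0,0],[0,0,0],0.04],[[-0.001,0,0],[0,0,0],0.04],[[0,0,0],[0,0,0],0.04]]' 40
python3 -c "
from h import *
P,R=seat(0,0);go(P,R)"
python3 -m crank '[[[-0.001,0,0],[0,0,0],0.04],[[0,0,0],[0,0,0],0.04]]' 40
python3 -m crank '[[[-0.001,0,0],[0,0,0],0.04],[[0,0,0],[0,0,0],0.04]]' 40
python3 -c "
from h import *
P,R=seat(0,0);go(P,R)"
```

```text
t: 7.98
eef_pos: [0.5053, 0.0871, 0.0938]
tool_rot: [0.006, 0.984, -0.036, 0.175]
contact_force: [-0.1, 0.2, -3.6]
gripper_width: 0.649
t 7.97 p [0.5053 0.0871 0.0938] ang err to tgt [ 0.01 -0.2  -0.  ] shift(tool) mm [-1.7 -0.3  3.1] F [-0.05  0.18 -3.64] w 0.649
t: 8.22
eef_pos: [0.5044, 0.0872, 0.0935]
tool_rot: [0.006, 0.984, -0.036, 0.175]
contact_force: [-0.7, 0.3, -4.3]
gripper_width: 0.647
t: 8.48
eef_pos: [0.5035, 0.0872, 0.0931]
tool_rot: [0.006, 0.984, -0.036, 0.175]
contact_force: [0.3, 1.1, -4.8]
gripper_width: 0.648
t 8.47 p [0.5035 0.0872 0.0931] ang err to tgt [ 0.01 -0.2  -0.01] shift(tool) mm [ 0.2 -0.4  3.1] F [ 0.25  1.13 -4.84] w 0.648
```

```bash
for i in 1 ; do python3 -m crank '[[[-0.001,0,0],[0,0,0],0.04],[[0,0,0],[0,0,0],0.04]]' 40 | grep -E "pos|force"; done
python3 -m crank '[[[-0.001,0,0],[0,0,0],0.04],[[0,0,0],[0,0,0],0.04]]' 40 | grep -E "pos|force"
```

```text
eef_pos: [0.5025, 0.0873, 0.0928]
contact_force: [-0.3, 0.6, -4.7]
eef_pos: [0.502, 0.0874, 0.0927]
contact_force: [1.1, -0.2, -4.4]
```

```bash
python3 -m crank '[[[-0.001,0,0],[0,0,0],0.04],[[0,0,0],[0,0,0],0.04]]' 40 | grep -E "pos|force"
python3 - <<'E'
from h import *
P,R=seat(0,0);go(P,R)
for n,b in(('side',(230,110,360,220)),):
    p,d=bot.read_camera(n);crop(p,*b,6,f'pics/{n}4.png');np.savez(n+'4.npz',p=p,d=d)
E
```

```text
eef_pos: [0.5019, 0.0874, 0.0928]
contact_force: [5.1, -1.1, -2.3]
t 9.22 p [0.5019 0.0874 0.0928] ang err to tgt [-0.01 -0.31 -0.05] shift(tool) mm [ 1.8 -0.3  3.3] F [ 5.05 -1.07 -2.27] w 0.649
```

View pics/side4.png

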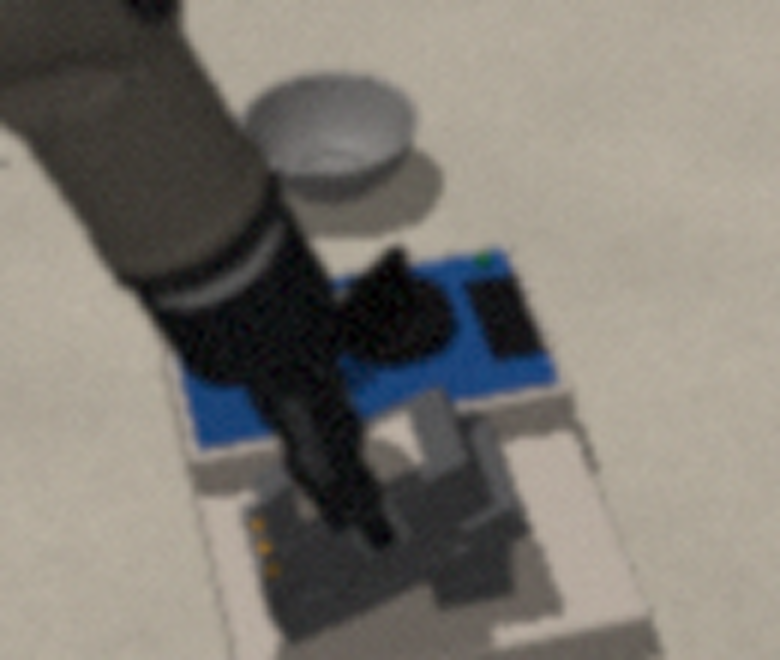

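The contact force of about 6 N points along the slope, so that is the lip. Backing off slightly and lowering onto the bed.

```bash
python3 -m crank '[[[0.0006,0,0.001],[0,0,0],0.04],[[0,0,0.001],[0,0,0],0.04],[[0,0,0],[0,0,0],0.04]]' 40 | grep -E "pos|force"
python3 -m crank '[[[0,0,0.0008],[0,0,0],0.04],[[0,0,0],[0,0,0],0.04]]' 40 | grep -E "pos|force"
python3 -c "
from h import *
P,R=seat(0,0);go(P,R)"
```

```text
eef_pos: [0.5027, 0.0876, 0.0908]
contact_force: [5.2, -1.3, -0.3]
eef_pos: [0.503, 0.0876, 0.0901]
contact_force: [5.8, -1.6, 1.0]
t 9.9 p [0.503  0.0876 0.0901] ang err to tgt [-0.03 -0.27 -0.03] shift(tool) mm [1.8 0.  0.4] F [ 5.8  -1.6   1.03] w 0.645
```

```bash
python3 -m crank '[[[0.0003,0,0.0008],[0,0,0],0.04],[[0,0,0],[0,0,0],0.04]]' 40 | grep -E "pos|force"
python3 -c "
from h import *
P,R=seat(0,0);go(P,R);o,p,Q=pose();print(Q.inv().apply(np.array(o['contact_force'])+[0,0,4.3]),Q.inv().apply(o['torque']))"
```

```text
eef_pos: [0.5033, 0.0876, 0.0895]
contact_force: [2.1, -0.2, 4.1]
t 10.15 p [0.5033 0.0876 0.0895] ang err to tgt [-0.03 -0.26 -0.02] shift(tool) mm [ 1.7  0.  -0.3] F [ 2.15 -0.25  4.12] w 0.646
[ 4.94063627  0.08486763 -7.14962421] [-0.14789758  0.3596695   0.1181808 ]
```

Normal force is about 7 N and the push against the lip about 5 N, so the pack is on the bed and against the lip. Releasing.

```bash
python3 -m crank '[[[0,0,0],[0,0,0],0.06],[[0,0,0],[0,0,0],0.07],[[0,0,0],[0,0,0],0.082],[[0,0,0],[0,0,0],0.082],[[0,0,0],[0,0,0],0.082]]' 40
python3 -m crank '[[[0,0,-0.01],[0,0,0],0.082],[[0,0,-0.03],[0,0,0],0.082],[[0,0,-0.05],[0,0,0],0.082],[[0,0,-0.05],[0,0,0],0.082],[[0,0,-0.03],[0,0,0],0.082],[[0,0,0],[0,0,0],0.082]]' 40
python3 - <<'E'
from h import *
P,R=seat(0,0);go(P,R)
for n,b in(('side',(230,110,360,220)),('top',(230,170,350,260))):
    p,d=bot.read_camera(n);crop(p,*b,6,f'pics/{n}5.png');np.savez(n+'5.npz',p=p,d=d)
E
```

```text
t: 10.78
eef_pos: [0.5027, 0.0873, 0.089]
tool_rot: [0.006, 0.984, -0.036, 0.175]
contact_force: [-0.4, -0.0, 0.2]
gripper_width: 0.961
t: 11.52
eef_pos: [0.4447, 0.0921, 0.2515]
tool_rot: [0.006, 0.983, -0.036, 0.178]
contact_force: [0.9, -0.1, 0.7]
gripper_width: 0.961
t 11.53 p [0.4447 0.0921 0.2515] ang err to tgt [-0.09 -0.5  -0.03] shift(tool) mm [-1.000e-01  5.000e-01  1.721e+02] F [ 0.89 -0.12  0.68] w 0.961
```

View pics/side5.png

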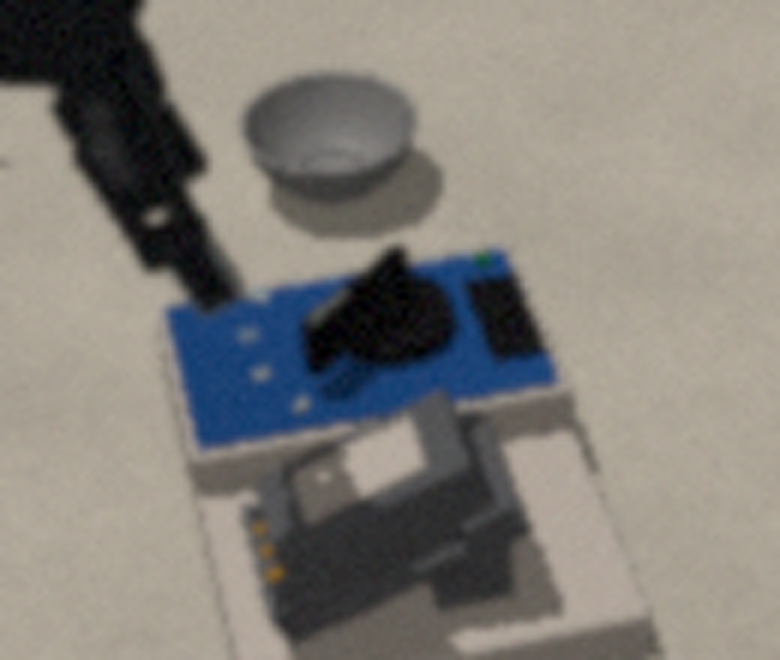

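View pics/top5.png

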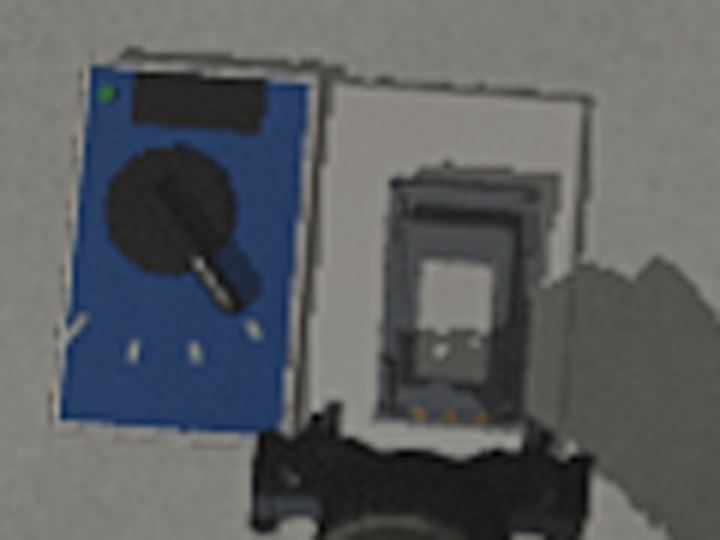

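The side and top views show the pack flat in the cradle between the guides, with the brass contacts at the lip (top crop 418–482, 415). I'll check that numerically, relative to the contacts and label, before moving on.

```bash
python3 - <<'E'
from h import *
np.set_printoptions(suppress=True,precision=4,linewidth=180)
print('q',bot.get_obs()['q'])
def brass(n,k,box):
    a=np.load(f'{n}{k}.npz');p=a['p'].astype(int);m=np.zeros((400,640),bool);x0,y0,x1,y1=box;m[y0:y1,x0:x1]=1
    w=np.clip(p[...,0]-p[...,2]-(25),0,None)*m;v,u=np.nonzero(w);return np.array([(u*w[v,u]).sum(),(v*w[v,u]).sum()])/w.sum(),(w>0).sum()
M=Rt(-4.2,20).as_matrix();B=M[:,0];N=-M[:,2];E=-M[:,1]
d=np.array([np.cos(np.radians(-17.1)),np.sin(np.radians(-17.1)),0])
for n,b0,b1,c in(('top',(362,228,385,245),(292,232,320,246),(.5112,-.1400,.038)),('side',(290,255,305,285),(268,190,282,214),(.5125,-.1411,.038))):
    uv,k=brass(n,0,b0);X=plane(n,[uv],.014)[0];print(n,uv,k,'brass from body centre, pack x',(X-c)@d+.005)
    uv,k=brass(n,5,b1);o,r=ray(n,[uv]);Y=(o+r*((LIP+N*.014-o)@N)/(r@N)[:,None])[0];print(uv,k,'brass cradle x,y',(Y-LIP)@B,(Y-LIP)@E)
a=np.load('top5.npz');P=depthpts('top',a['d']);q=P[203:234,296:316].reshape(-1,3);x=(q-LIP)@B;y=(q-LIP)@E;h=(q-LIP)@N
k=(h>.025)&(h<.055)&(x>.02)&(x<.1);print(k.sum(),'x,y,h mean',x[k].mean(),y[k].mean(),np.median(h[k]),'fit',np.linalg.lstsq(np.c_[x[k]-.06,y[k],np.ones(k.sum())],h[k],rcond=None)[0])
m=(P-LIP)@N;mm=((m>.028)&(m<.05)&(abs((P-LIP)@E)<.05)&((P-LIP)@B>-.02)&((P-LIP)@B<.14)).astype(np.uint8)
kk,l,s,c=cv2.connectedComponentsWithStats(mm);i=1+s[1:,4].argmax();cn=max(cv2.findContours((l==i).astype(np.uint8),0,2)[0],key=cv2.contourArea).reshape(-1,2)
o,r=ray('top',cn);Y=o+r*(((LIP+N*.038-o)@N)/(r@N))[:,None];print(s[i],cv2.minAreaRect(np.c_[(Y-LIP)@B,(Y-LIP)@E].astype(np.float32)))
E
```

```text
q [-0.1317 -0.0398 -0.3208  2.2601  0.2783  0.63   -2.3002]
top [371.8593 236.1357] 24 brass from body centre, pack x -0.04918942757180375
[303.172 238.871] 9 brass cradle x,y -0.0009738062504243224 0.0054347914582405215
side [300.1135 270.9078] 47 brass from body centre, pack x -0.05023902082222086
[274.4736 202.796 ] 20 brass cradle x,y 0.0024087927946160586 -0.0037211192824808887
424 x,y,h mean 0.06337566791878693 -0.00021611634958675337 0.03832338750728252 fit [ 0.0019 -0.0007  0.0384]
[296 206  20  34 589] ((0.06036369875073433, -0.00021417252719402313), (0.10383014380931854, 0.055784452706575394), 0.11175785213708878)
```

The pack body measures at cradle x 60.4 mm (ideal 61) and y -0.2 mm. Its yaw is off by 0.1° and its top is 38.4 mm above the bed, so it is seated and flat. q7 is at -2.3, so for the dial I'll use the half-turn orientation (tool yaw 216° to 141°). Untilting and turning up here first.

```bash
python3 -m crank '[[[0,0,0],[0,-10,0],0.06],[[0,0,0],[0,-10,0],0.04],[[0,0,0],[0,0,-10.5],0.04],[[0,0,0],[0,0,-10.5],0.04],[[0,0,0],[0,0,-10.5],0.04],[[0,0,0],[0,0,-10.5],0.04],[[0,0,0],[0,0,-10.5],0.04],[[0,0,0],[0,0,-10.5],0.04],[[0,0,0],[0,0,-10.5],0.04],[[0,0,0],[0,0,-10.5],0.04]]' 40
python3 -m crank '[[[0,0,0],[0,0,-10.5],0.04],[[0,0,0],[0,0,-10.5],0.04],[[0,0,0],[0,0,-10.5],0.04],[[0,0,0],[0,0,-10.5],0.04],[[0,0,0],[0,0,-10.5],0.04],[[0,0,0],[0,0,-10.5],0.04],[[0,0,0],[0,0,-10.5],0.04],[[0,0,0],[0,0,-10.5],0.04],[[0,0,0],[0,0,-10.5],0.04],[[0,0,0],[0,0,-10.5],0.04]]' 40
python3 - <<'E'
from h import *
D=np.array([.5562,.2388]);a=np.radians(216)
T=D+.05*np.array([np.cos(a),np.sin(a)]);print(T)
go([*T,.15],Rt(216,0));print(bot.get_obs()['q'].round(2))
E
```

```text
t: 12.88
eef_pos: [0.4437, 0.0913, 0.2469]
tool_rot: [0.0, 0.765, 0.644, -0.0]
contact_force: [0.1, 0.2, 0.5]
gripper_width: 0.465
t: 14.12
eef_pos: [0.4436, 0.0913, 0.2469]
tool_rot: [0.0, -0.045, 0.999, -0.0]
contact_force: [-0.4, 0.1, 0.6]
gripper_width: 0.469
[0.51574915 0.20941074]
t 14.12 p [0.4436 0.0913 0.2469] ang err to tgt [-2.000e-02 -0.000e+00 -3.086e+01] shift(tool) mm [-82.4 111.2  96.9] F [-0.43  0.06  0.63] w 0.469
[ 0.16  0.15 -0.54  2.03  0.09  0.99  1.23]
```

```bash
python3 -m crank '[[[-0.0275,0.037,0],[0,0,0],0.04],[[-0.0275,0.037,0],[0,0,0],0.04],[[-0.0275,0.037,0],[0,0,0],0.04],[[0,0,0.02],[0,0,-10.3],0.04],[[0,0,0.02],[0,0,-10.3],0.04],[[0,0,0.02],[0,0,-10.3],0.04],[[0,0,0],[0,0,0],0.04]]' 40
python3 - <<'E'
from h import *
D=np.array([.5562,.2388]);a=np.radians(216)
T=D+.05*np.array([np.cos(a),np.sin(a)])
go([*T,.088],Rt(216,0));print(bot.get_obs()['q'].round(2))
for n,b in(('side',(230,110,360,220)),('top',(230,170,350,260))):
    p,d=bot.read_camera(n);crop(p,*b,6,f'pics/{n}6.png');np.savez(n+'6.npz',p=p,d=d)
E
```

```text
t: 15.0
eef_pos: [0.5159, 0.2082, 0.1858]
tool_rot: [-0.001, -0.306, 0.952, -0.0]
contact_force: [0.5, -0.4, -0.0]
gripper_width: 0.465
t 15.0 p [0.5159 0.2082 0.1858] ang err to tgt [ 0.01 -0.17 -0.39] shift(tool) mm [-0.9  1.1 97.8] F [ 0.51 -0.42 -0.03] w 0.465
[ 0.02  0.43 -0.65  1.86  0.31  0.96  1.42]
```

View pics/side6.png

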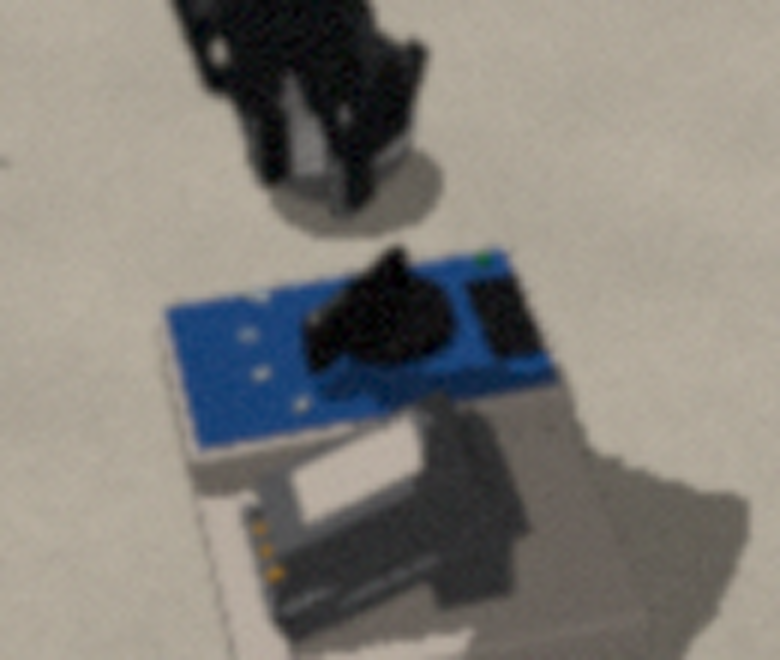

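View pics/top6.png

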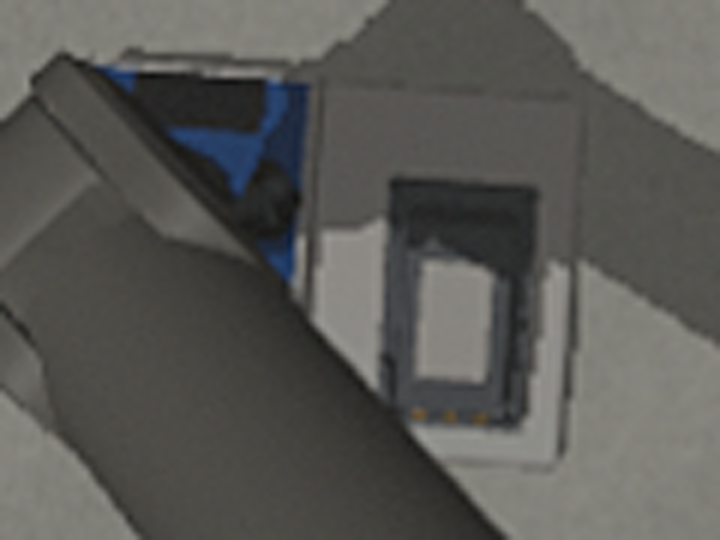

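The side view shows the two fingertips at crop (270,180) and (350,210), straddling the bar line, with the pack undisturbed. Descending in guarded steps.

```bash
python3 -m crank '[[[-0.001,0.001,0.03],[0,0,-0.4],0.04],[[0,0,0.03],[0,0,0],0.04],[[0,0,0.008],[0,0,0],0.04],[[0,0,0],[0,0,0],0.04]]' 25
python3 - <<'E'
from h import *
go([.5157,.2094,.088],Rt(216,0))
for n,b in(('side',(250,110,350,200)),):
    p,d=bot.read_camera(n);crop(p,*b,7,f'pics/{n}7.png')
E
```

```text
t: 15.6
eef_pos: [0.5182, 0.2107, 0.1213]
tool_rot: [0.002, -0.309, 0.951, -0.001]
contact_force: [-0.5, -0.0, 1.2]
gripper_width: 0.47
t 15.6 p [0.5182 0.2107 0.1213] ang err to tgt [-0.13  0.17  0.03] shift(tool) mm [ 2.9  0.5 33.3] F [-0.45 -0.    1.16] w 0.47
```

View pics/side7.png

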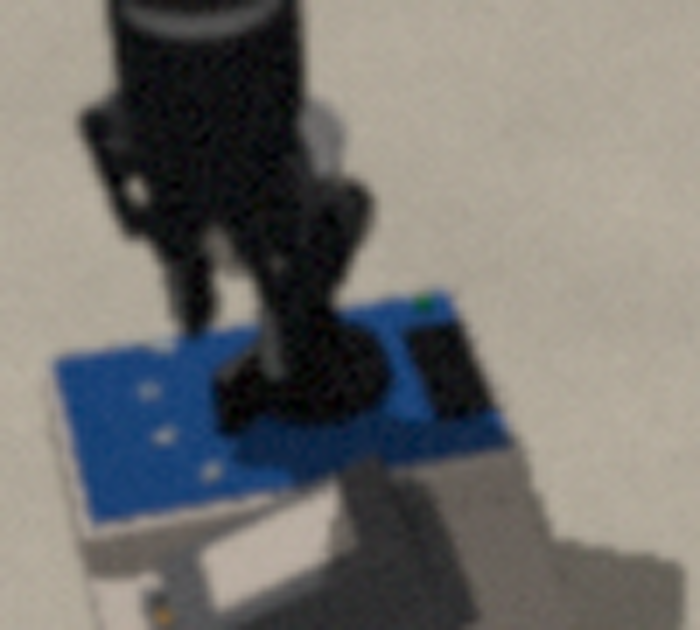

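The fingers straddle the bar: the left fingertip is at crop (195,325) and the right one at (275,375), on the cradle side. Descending.

```bash
python3 -m crank '[[[0.002,0.0005,0.012],[0,0,0],0.04],[[0.001,0,0.012],[0,0,0],0.04],[[0,0,0.008],[0,0,0],0.04],[[0,0,0],[0,0,0],0.04]]' 25
python3 - <<'E'
from h import *
go([.5157,.2094,.088],Rt(216,0))
for n,b in(('side',(250,110,350,200)),):
    p,d=bot.read_camera(n);crop(p,*b,7,f'pics/{n}8.png')
E
```

```text
t: 16.15
eef_pos: [0.5148, 0.2088, 0.088]
tool_rot: [0.001, -0.31, 0.951, -0.001]
contact_force: [-0.4, 0.0, -0.8]
gripper_width: 0.469
t 16.15 p [0.5148 0.2088 0.088 ] ang err to tgt [-0.11  0.06  0.09] shift(tool) mm [-1.1 -0.1 -0. ] F [-0.4   0.02 -0.79] w 0.469
```

View pics/side8.png

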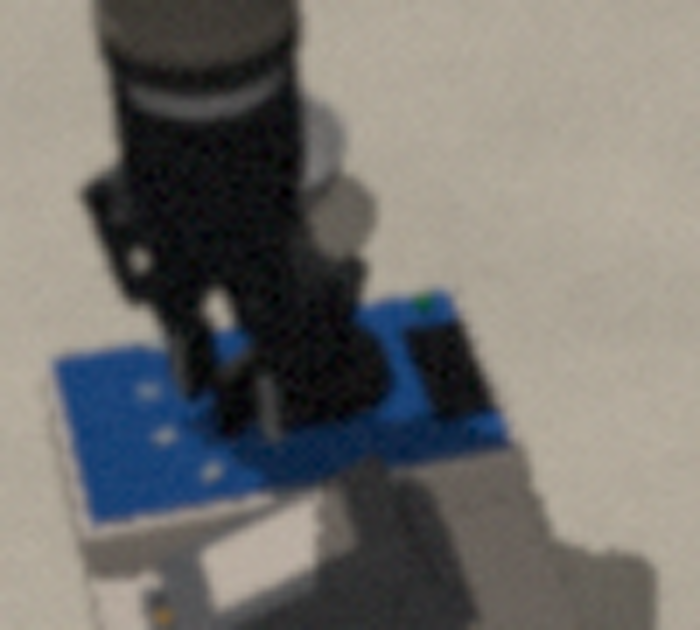

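The fingers now straddle the bar. Closing to a light fit; the lateral force will show how well they are centred.

```bash
python3 -m crank '[[[0,0,0],[0,0,0],0.02],[[0,0,0],[0,0,0],0.016],[[0,0,0],[0,0,0],0.013],[[0,0,0],[0,0,0],0.013],[[0,0,0],[0,0,0],0.013]]' 25
python3 - <<'E'
from h import *
go([.5157,.2094,.088],Rt(216,0));o,p,R=pose();print(R.inv().apply(o['contact_force']),R.inv().apply(o['torque']))
E
```

```text
t: 16.82
eef_pos: [0.5153, 0.2091, 0.0888]
tool_rot: [0.002, -0.31, 0.951, -0.001]
contact_force: [0.1, 0.6, -0.1]
gripper_width: 0.154
t 16.82 p [0.5153 0.2091 0.0888] ang err to tgt [-0.13  0.15  0.09] shift(tool) mm [-0.5  0.   0.9] F [ 0.11  0.6  -0.06] w 0.154
[-0.44614269  0.41962122  0.06289994] [ 0.00984699 -0.00251659 -0.00457259]
```

At 13 mm opening there is no side force, so the 10 mm blade lies within 1.5 mm of the tool's centre plane. Closing to 11 mm and sweeping the arc, first half.

```bash
python3 -m crank '[[[0,0,0],[0,0,0],0.011],[[0,0,0],[0,0,0],0.011],[[-0.0001,0.0033,0],[0,0,3.75],0.011],[[-0.0004,0.0065,0],[0,0,7.5],0.011],[[-0.0004,0.0065,0],[0,0,7.5],0.011],[[-0.0004,0.0065,0],[0,0,7.5],0.011],[[-0.0004,0.0065,0],[0,0,7.5],0.011],[[0,0,0],[0,0,0],0.011]]' 40
cat >> h.py <<'E'
D=np.array([.5562,.2388])
def dial():
    o,p,R=pose();x=R.as_matrix()[:,0];d=p[:2]-D
    print('t',round(o['t'],2),'r',np.hypot(*d).round(4),'az',(np.degrees(np.arctan2(d[1],d[0]))%360).round(2),'toolyaw',(np.degrees(np.arctan2(x[1],x[0]))%360).round(2),'z',p[2].round(4),'Ft',R.inv().apply(o['contact_force']).round(2),'Mt',R.inv().apply(o['torque']).round(3),'w',(o['gripper_width']*.0854).round(4))
E
python3 -c "
from h import *
dial()"
```

```text
t: 17.82
eef_pos: [0.5055, 0.2351, 0.0886]
tool_rot: [0.001, -0.021, 1.0, -0.001]
contact_force: [-0.6, -5.9, 3.2]
gripper_width: 0.126Traceback (most recent call last):
  File "<string>", line 3, in <module>
    dial()
    ~~~~^^
  File "h.py", line 31, in dial
    print('t',round(o['t'],2),'r',np.hypot(*d).round(4),'az',(np.degrees(np.arctan2(d[1],d[0]))%360).round(2),'toolyaw',(np.degrees(np.arctan2(x[1],x[0]))%360).round(2),'z',p[2].round(4),'Ft',R.inv().apply(o['contact_force']).round(2),'Mt',R.inv().apply(o['torque']).round(3),'w',(o['gripper_width']*.0854).round(4))
                                                                                                                                                                                                                                                                                        ^^^^^^^^^^^^^^^^^^^^^^^^^^^^^^^^
AttributeError: 'float' object has no attribute 'round'
```

The spring reacts with 5.9 N, so the dial is following. Continuing.

```bash
sed -i "s/(o\['gripper_width'\]\*.0854).round(4)/round(o['gripper_width']*.0854,4)/" h.py
python3 -c "
from h import *
dial()"
python3 -m crank '[[[-0.0004,0.0065,0],[0,0,7.5],0.011],[[-0.0004,0.0065,0],[0,0,7.5],0.011],[[-0.0004,0.0065,0],[0,0,7.5],0.011],[[-0.0004,0.0065,0],[0,0,7.5],0.011],[[-0.0003,0.0055,0],[0,0,6.3],0.011],[[0,0,0],[0,0,0],0.011],[[0,0,0],[0,0,0],0.011]]' 40
python3 -c "
from h import *
dial()"
```

```text
t 17.82 r 0.0509 az 184.14 toolyaw 182.41 z 0.0886 Ft [ 0.86 -5.84 -3.2 ] Mt [ 1.121  0.242 -0.03 ] w 0.0108
t: 18.7
eef_pos: [0.5128, 0.2664, 0.0885]
tool_rot: [0.001, 0.29, 0.957, 0.0]
contact_force: [-4.7, 0.0, 2.0]
gripper_width: 0.131
t 18.7 r 0.0514 az 147.53 toolyaw 146.28 z 0.0885 Ft [ 3.89 -2.55 -2.03] Mt [ 0.528  0.943 -0.112] w 0.0112
```

```bash
python3 -m crank '[[[-0.0003,0.0035,0],[0,0,3],0.011],[[-0.0003,0.003,0],[0,0,2.8],0.011],[[0,0,0],[0,0,0],0.011],[[0,0,0],[0,0,0],0.011]]' 40
python3 - <<'E'
from h import *
dial()
for n,b in(('side',(240,110,350,210)),('top',(230,170,330,260))):
    p,d=bot.read_camera(n);crop(p,*b,6,f'pics/{n}9.png');np.savez(n+'9.npz',p=p,d=d)
E
```

```text
t: 19.2
eef_pos: [0.5168, 0.2705, 0.0882]
tool_rot: [0.001, 0.339, 0.941, -0.001]
contact_force: [-5.5, -1.7, 0.9]
gripper_width: 0.132
t 19.2 r 0.0505 az 141.21 toolyaw 140.43 z 0.0882 Ft [ 3.15 -4.85 -0.87] Mt [ 0.935  0.708 -0.06 ] w 0.0112
```

View pics/side9.png

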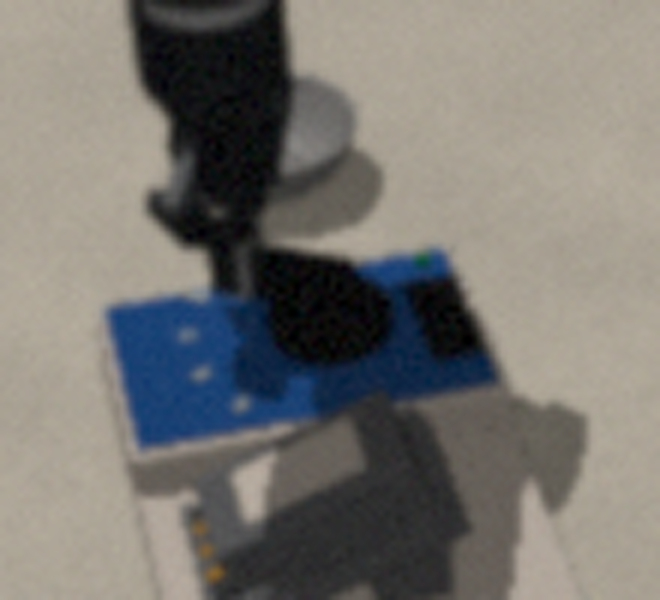

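View pics/top9.png

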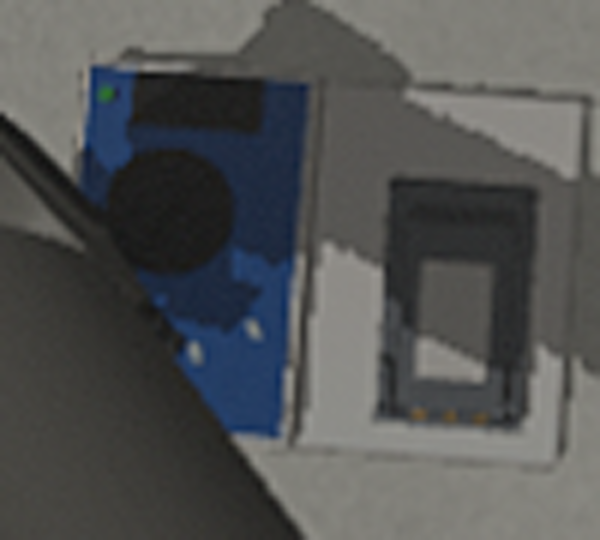

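The side view shows the bar swung to the far side, with the finger at crop (235,265) and the pack still in place. In the top view the arm hides the bar. To fix the bar's angle directly, I'll close the pads flat on the blade with a light grip and read the yaw and side force.

```bash
python3 -m crank '[[[0,0.0004,0],[0,0,0],0.0095],[[0,0,0],[0,0,0],0.0085],[[0,0,0],[0,0,0],0.0085],[[0,0,0],[0,0,0],0.0085]]' 25
python3 - <<'E'
from h import *
dial()
a=np.load('side9.npz');P=depthpts('side',a['d']);Z=P[...,2];v=a['p'].max(-1)
# visible bar top
m=(v<70)&(Z>.096)&(Z<.107)&(abs(P[...,0]-.54)<.06)&(abs(P[...,1]-.25)<.06)
q=P[m];print(len(q)); 
if len(q)>8:
    d=q[:,:2]-q[:,:2].mean(0);u=np.linalg.svd(d,full_matrices=False);print(q.mean(0),np.degrees(np.arctan2(u[2][0,1],u[2][0,0]))%180,u[1])
vs,us=np.nonzero(m);print(us.min(),us.max(),vs.min(),vs.max())
crop(a['p'],270,140,310,175,18,'pics/side9b.png')
E
```

```text
t: 19.8
eef_pos: [0.5179, 0.2716, 0.0884]
tool_rot: [0.001, 0.34, 0.941, 0.0]
contact_force: [-4.2, 2.3, -5.1]
gripper_width: 0.113
t 19.8 r 0.0504 az 139.43 toolyaw 140.28 z 0.0884 Ft [ 4.75 -0.96  5.1 ] Mt [ 0.432  1.05  -0.241] w 0.0096
72
[0.53611028 0.24958685 0.10154871] 149.78579678716966 [0.17721583 0.05282511]
275 298 148 155
```

View pics/side9b.png

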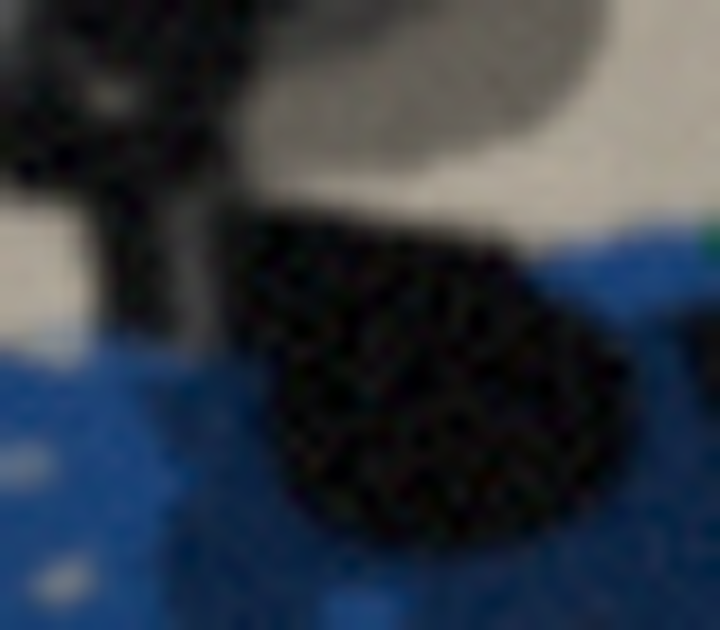

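The pads now lie flat on the blade: the opening is 9.6 mm and the reaction moment is about 0.29 N·m, near the expected 0.34. Tool yaw is 140.3° against a target of 140.8° (215.8° minus 75°). I'll make a small correction and cross-check the blade's top edge in a fresh side view.

```bash
python3 -m crank '[[[0,-0.0006,0],[0,0,-0.4],0.0085],[[0,0,0],[0,0,0],0.0085],[[0,0,0],[0,0,0],0.0085]]' 25
python3 - <<'E'
from h import *
dial()
p,d=bot.read_camera('side');np.savez('side10.npz',p=p,d=d);crop(p,270,140,310,175,18,'pics/side10.png')
g=p.astype(float).mean(-1)
# upper blade edge: dark below bright, subpixel per column
pts=[]
for u in range(285,297):
    c=g[144:156,u];e=np.diff(c);k=e.argmin();w=-np.clip(e[max(0,k-1):k+2],None,0);pts.append((u,144+.5+(np.arange(max(0,k-1),max(0,k-1)+len(w))*w).sum()/w.sum()))
pts=np.array(pts);print(pts.round(2).tolist());W=plane('side',pts,.1025);f=np.polyfit(W[:,0],W[:,1],1);print('edge yaw',np.degrees(np.arctan(f[0]))%180)
print(W[[0,-1]])
# perpendicular distance of pivot to edge
print('pivot dist mm',1000*(D[1]-np.polyval(f,D[0]))/np.hypot(1,f[0]))
E
```

```text
t: 20.18
eef_pos: [0.5176, 0.2713, 0.0884]
tool_rot: [0.001, 0.336, 0.942, 0.0]
contact_force: [-3.7, 3.2, -6.5]
gripper_width: 0.115
t 20.18 r 0.0504 az 139.92 toolyaw 140.68 z 0.0884 Ft [4.92 0.16 6.52] Mt [ 0.283  1.154 -0.243] w 0.0098
[[285.0, 150.74], [286.0, 150.93], [287.0, 151.09], [288.0, 151.13], [289.0, 151.18], [290.0, 151.45], [291.0, 151.62], [292.0, 151.74], [293.0, 151.75], [294.0, 151.82], [295.0, 152.39], [296.0, 152.56]]
edge yaw 146.18915047837763
[[0.53517169 0.25853147 0.1025    ]
 [0.56476773 0.23775106 0.1025    ]]
pivot dist mm -4.85806974087714
```

View pics/side10.png

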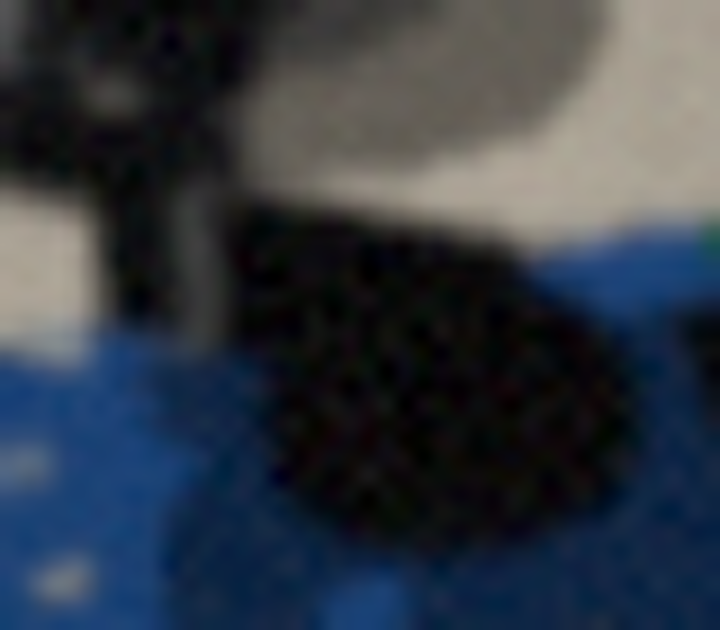

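```bash
python3 - <<'E'
from h import *
E=np.array([[285.0, 150.74], [286.0, 150.93], [287.0, 151.09], [288.0, 151.13], [289.0, 151.18], [290.0, 151.45], [291.0, 151.62], [292.0, 151.74], [293.0, 151.75], [294.0, 151.82], [295.0, 152.39], [296.0, 152.56]])
for a,b in((0,12),(0,10),(1,10),(2,11)):
    W=plane('side',E[a:b],.1025);f=np.polyfit(W[:,0],W[:,1],1);print(a,b,np.degrees(np.arctan(f[0]))%180,1000*(D[1]-np.polyval(f,D[0]))/np.hypot(1,f[0]))
# predicted edge for bar at several yaws (image line slope)
for y in(139,141,143,145,148):
    d=np.array([np.cos(np.radians(y)),np.sin(np.radians(y)),0]);n=np.array([-d[1],d[0],0]);n*=np.sign(n[1])
    P=[np.r_[D,.1025]+d*r+n*.005 for r in(-.014,.0,.015,.03)];print(y,proj('side',P).round(2).tolist())
E
```

```text
0 12 146.13544914594135 -4.848248357284666
0 10 148.42826357397473 -5.581609582286233
1 10 148.77749570021825 -5.628306777868882
2 11 146.6913049275092 -5.099826242108017
139 [[298.04, 153.0], [293.92, 152.02], [289.54, 150.98], [285.19, 149.95]]
141 [[298.05, 152.9], [293.87, 152.01], [289.42, 151.07], [285.0, 150.13]]
143 [[298.05, 152.8], [293.82, 152.0], [289.31, 151.16], [284.82, 150.31]]
145 [[298.05, 152.69], [293.77, 151.99], [289.2, 151.25], [284.65, 150.5]]
148 [[298.03, 152.54], [293.69, 151.98], [289.04, 151.38], [284.42, 150.79]]
```

The two angle checks disagree by about 5°: tool yaw gives 140.7°, the short visible edge about 146°, though that edge is noisy next to the finger. The detent torque gives a third check: the hold torque should rise through its mean at the detent centre. I'll step forward a little and log it.

```bash
for i in 1 2 3 4; do python3 -m crank '[[[0,0.0013,0],[0,0,1.5],0.0085],[[0,0,0],[0,0,0],0.0085]]' 25 >/dev/null; python3 -c "
from h import *
dial();o,p,R=pose();F=R.inv().apply(o['contact_force']);M=R.inv().apply(o['torque']);print('  torque',.0504*(F[1]-.4)+M[2])"; done
```

```text
t 20.48 r 0.0505 az 138.46 toolyaw 139.18 z 0.0884 Ft [ 5.35 -1.51  6.06] Mt [ 0.378  1.246 -0.306] w 0.0101
  torque -0.40210949551745523
t 20.73 r 0.0505 az 137.07 toolyaw 137.7 z 0.0884 Ft [ 4.88 -1.24  5.93] Mt [ 0.376  1.204 -0.361] w 0.0098
  torque -0.4442508711589189
t 20.98 r 0.0505 az 135.61 toolyaw 136.2 z 0.0884 Ft [ 5.14 -2.03  6.38] Mt [ 0.44   1.194 -0.31 ] w 0.0096
  torque -0.4317966851756693
t 21.23 r 0.0506 az 134.2 toolyaw 134.71 z 0.0884 Ft [ 6.25 -1.1   6.61] Mt [ 0.564  1.193 -0.384] w 0.0099
  torque -0.45964381160149986
```

The hold torque rises from 0.26 to 0.40 N·m between tool yaw 140.7° and 139.2°, then levels at about 0.45. The detent centre (0.34) is therefore at about 140.2°, which confirms the tool-yaw estimate; the image edge was biased. Returning there.

```bash
python3 -m crank '[[[0,-0.0026,0],[0,0,-3],0.0085],[[0,-0.0022,0],[0,0,-2.5],0.0085],[[0,0,0],[0,0,0],0.0085],[[0,0,0],[0,0,0],0.0085]]' 25 >/dev/null
for i in 1 2 3; do python3 -m crank '[[[0,0,0],[0,0,0],0.0085]]' >/dev/null;  python3 -c "
from h import *
dial();o,p,R=pose();F=R.inv().apply(o['contact_force']);M=R.inv().apply(o['torque']);print('  torque',.0504*(F[1]-.4)+M[2])"; done
python3 - <<'E'
from h import *
for n,b in(('side',(240,110,350,220)),('top',(230,170,350,260))):
    p,d=bot.read_camera(n);crop(p,*b,5,f'pics/{n}11.png');np.savez(n+'11.npz',p=p,d=d)
E
```

```text
t 21.85 r 0.0504 az 139.51 toolyaw 140.19 z 0.0884 Ft [ 4.9  -0.65  8.85] Mt [ 0.196  1.177 -0.301] w 0.0099
  torque -0.3535877013810567
t 21.98 r 0.0504 az 139.51 toolyaw 140.19 z 0.0885 Ft [ 4.72 -1.24  7.61] Mt [ 0.272  1.162 -0.3  ] w 0.0096
  torque -0.38300508136376876
t 22.1 r 0.0504 az 139.56 toolyaw 140.19 z 0.0884 Ft [ 4.57 -0.89  7.49] Mt [ 0.305  1.2   -0.326] w 0.0093
  torque -0.39137360022509915
```

View pics/side11.png

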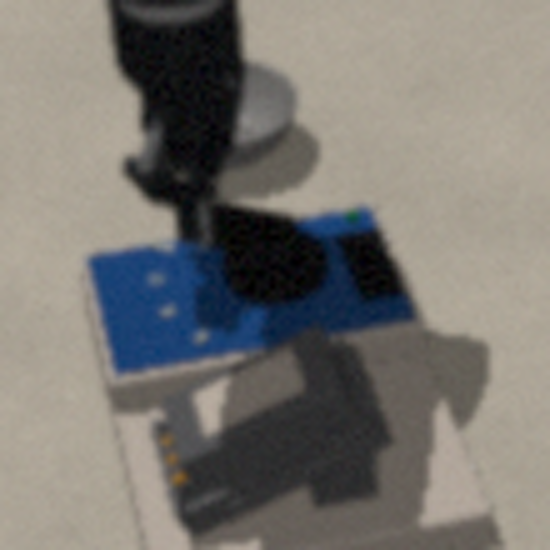

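View pics/top11.png

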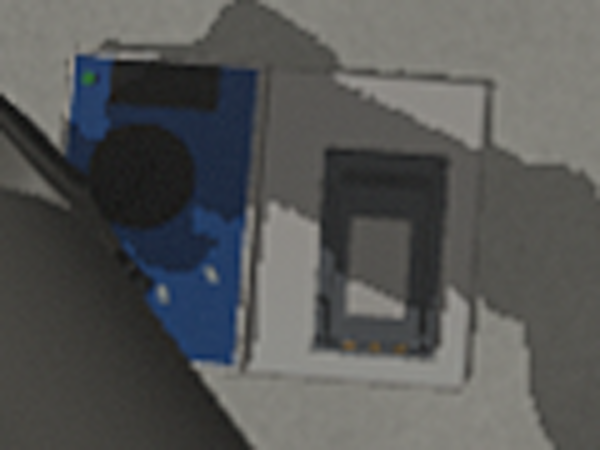

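The pack is still seated (contacts at top crop 350–400, 347) and the dial is held. I'll make one last 0.2° trim and hand in.

```bash
python3 -m crank '[[[0,-0.0002,0],[0,0,-0.2],0.0085],[[0,0,0],[0,0,0],0.0085],[[0,0,0],[0,0,0],0.0085]]' 25 >/dev/null
python3 -c "
from h import *
dial();o,p,R=pose();F=R.inv().apply(o['contact_force']);M=R.inv().apply(o['torque']);print('  torque',.0504*(F[1]-.4)+M[2]);print(bot.hand_in())"
```

```text
t 22.57 r 0.0504 az 139.69 toolyaw 140.39 z 0.0885 Ft [ 4.31 -0.91  8.29] Mt [ 0.257  1.197 -0.311] w 0.0097
  torque -0.37735479075887546
the job is handed in; nothing more can be done
None
```

I seated the long pack in the cradle, released it, turned the dial clockwise to the third detent and handed in at 22.6 s with the fingers still holding it there. No verdict is reported at hand-in.

**Pack:** I lowered it until it pressed against the lip (about 5 N) and the bed (about 7 N), then let go. After release its centre measured within 1 mm of the ideal seat. It was turned 0.1° from the cradle and its top was 38.4 mm above the bed. It still looked seated in the last pictures.

**Dial:** The fingers hold the bar lightly.
- **Angle:** The tool's direction puts the dial at about 75.4°, against 75° for the third detent.
- **Holding torque:** It is about 0.38 N·m; I expected 0.34 at the detent's centre, so the dial may sit a fraction of a degree past it.
- **Overshoot:** To find the detent's centre I turned about 6° past it and came back.

**One check disagreed:** The short piece of bar edge visible in the side picture suggested the bar was 5–8° short of the tool's direction. I put that down to blur next to the finger, since the torque matched the tool's direction. The arm hid the bar from the top camera, so I could not confirm it against the long mark.

I saw no sign that the short pack, bottle, carton or bowl was touched. I did not re-measure their positions at the end.

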